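# Impact-test a cork packing block

## Task

Impact-test the cork block: lay it flat in the tester's bed, then set the clear guard over the bed's striker end and press it straight down until both clip arms have snapped under the yellow rims. Next draw the red striker knob back until its catch holds it and let go of it, then press the green trip lever so that the striker fires and its blow drives the recorder plate back. Only the blow may move the recorder plate, and the neighbouring lids and tape roll are to be left where they are.

Things in the scene. Friction and masses are not known exactly. Their poses are not given: they have to be found in the camera images.
- bed (a point): Where the cork's middle belongs in the fixed tester's bed, 15 mm above its floor. Axes: +y firing direction (robot's left, within 0.2 rad), +x away from the robot. Bed 62 (x) x 158 mm, its floor 16 mm above the worktop; recorder plate at its +y end. Rails at its sides rise 10 mm above the floor from 29 to 73 mm either way along y; between them the sides are free for fingers.
- cork_mid (a point): Centre of the loose cork block, 56 (its x) x 150 (its y) x 30 mm (z), 0.09 kg, lying flat on the worktop at the left or right of the tester. Either end may face the striker.
- guard_seat (a point): Where the middle of the guard's underside comes to lie: on the tester's grey base plate (120 x 370 mm), 8 mm above the worktop; axes as point bed. Two yellow rims stand either side of it: 34 mm long (along y), top 26 mm and underside 18 mm above this point, outer edges 51.5 mm from it along x. The clips find the rims if the guard is centred within 3 mm along x.
- guard_grip (a point): Middle of the loose guard's orange handle (20 mm thick in x, 56 in y, from 58 to 96 mm above the feet), 82 mm above its feet. Clear hood 120 x 66 x 96 mm, 0.23 kg, clip arms at its +x and -x sides; fits either way round; its feet straddle the rims with 8 mm play along y. Rests 18 mm too high on its clips until about 12 N straight down snaps them; then its feet touch the plate.
- clip_a (a joint): Clip arm on the guard's +x side, rad: 0 relaxed (also when snapped home), about 0.1 while it is forced apart by the rim. Sprung back to 0.
- clip_b (a joint): The same on the guard's -x side.
- striker_travel (a joint): Draw of the striker, m: 0 at rest, grows as the red knob is pulled along the tester's -y against a spring (200 N/m, about 9 N when cocked; stop at 0.056). The sear catches at about 0.044; draw to about 0.050 to be sure, then let go.
- striker_grip (a point): Grip point of the red striker knob, an upright square bar 22 x 22 mm, from 45 to 97 mm above the worktop; the point lies on its axis, 82 mm above the worktop. Axes as point bed; it moves with the striker.
- trip (a joint): Sear lever, rad: 0 at rest (sear able to hold), grows to 0.4 as its green pad is pressed down; fires at about 0.2. Springs back.
- trip_pad (a point): Centre of the top of the green trip pad, a disc of 24 mm diameter on the robot's side of the striker, 60 mm above the worktop at rest. It goes down about 8 mm to fire, at most 14 mm, for about 5 N.
- recorder_travel (a joint): Recorder plate at the far (+y) end of the bed, m: 0 as found, grows to 0.012 as the blow drives it along +y; it stays where it is left.
- recorder: The recorder plate, steel, 56 x 10 x 34 mm with an orange pointer on top, its face 79 mm along +y from point bed; only the cork may push it. Origin: on the worktop 79 mm along -y from below point bed.
- striker: The whole striker (steel rod, nose, red knob); origin on the worktop below the striker-side end of the bed when at rest.
- ring_lid: Bystander: red ring lid, 114 mm, at the left rear. Origin at its underside.
- white_lid: Bystander: white lid, 108 mm, at the right rear. Origin at its underside.
- tape: Bystander: tan tape roll, 89 mm, at the left front. Origin at its underside.
- cork: The cork block, origin at the middle of its underside; axes as point cork_mid.
Not all that is in view belongs to the job. Of the things that look like the part that bears guard_grip, the larger one is meant.

How it is judged:
On the way, in this order (a step that is already met when the one before it is completed fails the run):
1. the cork block lies flat in the bed, released; recorder plate not yet moved (distance between cork_mid and bed below 0.009 m and angle between the y axis of cork_mid and the y axis of bed, either way round below 0.1 rad and angle between cork_mid's own z axis and vertical below 0.08 rad and contact force between the fingers and cork below 0.1 N and value of joint recorder_travel below 0.003 m), for 0.2 s.
2. the guard is pressed home, its feet on the base plate and both clips snapped under the rims; recorder plate not yet moved (z of guard_grip in the frame of guard_seat below 0.086 m and horizontal distance between guard_grip and guard_seat below 0.011 m and angle between guard_grip's own z axis and vertical below 0.06 rad and value of joint each of clip_a, clip_b below 0.06 rad and value of joint recorder_travel below 0.003 m), for 0.2 s.
3. the striker is drawn back and held by its sear alone; recorder plate not yet moved (value of joint striker_travel above 0.04 m and contact force between the fingers and striker below 0.1 N and value of joint recorder_travel below 0.003 m), for 0.2 s.
4. the striker has been fired and its blow has driven the recorder plate back (value of joint striker_travel below 0.01 m and value of joint recorder_travel above 0.005 m), for 0.1 s.
At the end, for the whole second after the job is handed in: Cork block flat in the bed (within 22 mm, as the blow shifts it), guard home (4 mm in height, 11 mm sideways) with both clips relaxed under the rims, striker forward (draw under 10 mm), trip lever back up, recorder plate at least 5 mm back (all of step 4 and distance between cork_mid and bed below 0.022 m and angle between the y axis of cork_mid and the y axis of bed, either way round below 0.1 rad and angle between cork_mid's own z axis and vertical below 0.08 rad and z of guard_grip in the frame of guard_seat below 0.086 m and horizontal distance between guard_grip and guard_seat below 0.011 m and angle between guard_grip's own z axis and vertical below 0.06 rad and value of joint each of clip_a, clip_b below 0.06 rad and value of joint trip below 0.08 rad); the robot touches nothing.
It fails at once if the recorder plate is touched by the robot (contact force between any of the fingers, the arm and recorder above 0.5 N).
It fails at once if a neighbouring lid or the tape roll is moved by more than 20 mm (distance of any of ring_lid, white_lid, tape from where it was at the start of the episode above 0.02 m).
It also fails if it takes over 62 s, if anything falls off the work surface, if the arm or the gripper's body presses on something with over 40 N, if the wrist force passes 120 N, or if a joint passes its speed limit or range.

## Robot

A 7-joint arm with a two-finger parallel gripper is mounted at the origin on a cart in front of the work surface, level with it; the furniture and walls round the work are solid. World frame = base frame: x ahead of the robot, y to its left, z up, the work surface at z = 0. Lengths are in m, angles in rad, forces in N, time in s.
With the tool pointing down it reaches from about 0.4 to 0.85 m from the base axis. Payload 10.4 kg.
Tool frame: the origin (TCP) lies midway between the tips of the shut fingers; the grasp point (between the pads) lies 19 mm behind it; z points along the fingers, y is the line along which they close (so a half turn about z gives the same grasp; the last joint's range is limited). The gripper opens to 87 mm and grips with 3 to 60 N. Pads are 19 mm wide; open, the fingers measure 117 mm over their backs; the gripper's body (75 mm by 190 mm) begins 51 mm behind the grasp point.
Start: joints at [1.22, 0.332, -0.065, 1.46, 0.022, 1.35, -0.088], TCP at [0.201, -0.592, 0.195] pointing down, gripper open.
Joint ranges: [-2.6, 2.6], [-0.5, 2.12], [-1.47, 1.34], [0.16, 2.42], [-1.27, 4.41], [0.06, 2.06], [-2.6, 2.6]. Speed limits (rad/s): [2.22, 2.22, 2.79, 2.79, 3.14, 3.14, 3.14].

## Interface

Orientations are given as a unit quaternion [x, y, z, w].
In Python, from bench import sensors, eyes, order gives the robot as it stands.
- The arm moves only by the tool arm_command, never from a script. Its argument "steps" is a list of rows, each an object with "rot": the turn, a rotation vector about the world's x, y, z in degrees, a list of three; "slide": the shift along the world's x, y, z in m, a list of three; "grip": the opening, from 0 (shut) to 1 (fully open). A call has exactly 8 rows; each row shifts and turns the commanded pose from where the row before left it; what a row does not reach is not made up. A row lasts 1/8 s, in which the tool goes at most 62.5 mm and 10.7 degrees, less where a joint would pass 70% of its speed; a pose out of reach is approached as far as the arm can. A call with a gripper value outside its range is refused whole. The fingers move at their own pace and stop on an object; "newtons" is the grip in N (left out, the last holds). Time passes only in rows, so rows that do not move let the fingers close, or fill a call up. It gives the time, the measured TCP pose, the force, the opening and the grip force at its end, in the units of the state.
- sensors.read_state(): the state, without advancing time (a new reading comes with each control period).
- eyes.camera(name): name is "scene" or "top" or "wrist"; returns a dict with "pixels" (420x560x3 uint8, red, green, blue), "intrinsics" (3x3 intrinsics, pixels), "pose" (4x4, takes a point from camera to world coordinates). Camera axes: x right, y down, z forward; pixel columns grow to the right and rows downward; lengths in m; the calibration is good to about 2 mm. A picture is of the moment at which its call begins. There is no depth.
- order.close_job(): hands the job in; it is judged then, once.
Trained networks look in a picture, given as the dict that the camera call returned (one of the last four; its "shot" number tells which), for a name from the list of things; names that differ only in an ending like _2 or _b are one class to them, and where a whole thing is asked for, a point or a joint stands for the part that bears it (a point fixed in the world has none). Each returns a list of dicts, best first, with "conf" (0 to 1); they miss things now and then, are a little off and sometimes report something else, mostly with a low value. They report only what shows in the picture. A call takes as long as a camera call. They do not tell look-alikes from the thing itself.
- eyes.look_for(name, picture): "bbox" ([left, top, right, bottom] in pixels, round what is visible of it).
The state is a dict: "time": time; "joint_positions": joint angles; "joint_vel": joint speeds; "joint_torque": joint torques, N m; "ee_pos": TCP position; "eef_rot": TCP orientation; "ft_force": force on the tool from outside, world axes, zero at the start; "torque": the same for the moment, N m; "width": finger opening in m; "grip_force": force on a finger pad.
Only numpy, scipy, OpenCV 4.12 (cv2) and the standard library are available. Lean on these libraries where they do the work, as an engineer would, in place of code of your own. Each camera call takes 0.05 s, during which the arm holds its last target. There are 200 camera calls.

## Working session

There is one attempt and no reset: what is moved stays moved. The work goes in short steps, Python scripts to look and compute and a tool call to move; the robot and the scene stay as the last step left them, time stands still between calls to the robot, and variables do not carry over. Pictures are saved under pics/ and viewed, at most 10 in all, crops included, and the job is handed in when it is done.

Besides the shell and the picture viewer there is one more tool, called by a JSON object that holds its "api" and its "payload", one argument or row to a line. arm_command: Moves the arm, as the interface text tells. Its arguments: {"type":"object","properties":{"steps":{"type":"array","items":{"type":"object","properties":{"rot":{"type":"array","items":{"type":"number"}},"slide":{"type":"array","items":{"type":"number"}},"grip":{"type":"number"}}}},"newtons":{"type":"number"}},"required":["steps"]}

```bash
mkdir -p pics; cat > h.py <<'E'
import numpy as np, cv2
from bench import sensors, eyes, order
def shot(n,save=None):
    p=eyes.camera(n)
    if save: cv2.imwrite('pics/'+save,cv2.cvtColor(p['pixels'],cv2.COLOR_RGB2BGR))
    return p
def w(p,u,v,z):
    d=np.linalg.inv(p['intrinsics'])@[u,v,1]; T=np.array(p['pose']); d=T[:3,:3]@d; o=T[:3,3]
    return np.round(o+d*(z-o[2])/d[2],4)
def px(p,X):
    T=np.array(p['pose']); c=T[:3,:3].T@(np.array(X)-T[:3,3]); q=p['intrinsics']@c; return np.round(q[:2]/q[2],1)
E
python3 - <<'E'
from h import *
a=shot('top','top.png'); b=shot('scene','scene.png')
for nm,p in(('top',a),('scene',b)):
    print(nm,np.round(p['pose'],3).tolist(),p['intrinsics'][0][0])
    for n in ['cork','guard_grip','striker','striker_grip','trip_pad','recorder','ring_lid','white_lid','tape','clip_a','trip']:
        try: print(n,[(np.round(d['bbox'],1).tolist(),round(d['conf'],2)) for d in eyes.look_for(n,p)[:4]])
        except Exception as e: print(n,e)
print(sensors.read_state())
E
```

```text
top [[-0.078, -0.976, 0.202, 0.266], [-0.997, 0.078, -0.01, 0.15], [-0.006, -0.202, -0.979, 1.268], [0.0, 0.0, 0.0, 1.0]] 425.31069379999576
cork [([407.0, 205.1, 442.2, 253.3], 0.68), ([262.6, 209.3, 272.3, 227.2], 0.25)]
guard_grip [([110.3, 250.7, 139.6, 264.8], 0.79), ([205.4, 215.3, 238.6, 260.5], 0.74)]
striker [([325.4, 186.3, 366.7, 205.2], 0.78)]
striker_grip [([324.8, 186.3, 366.4, 209.6], 0.75)]
trip_pad [([256.2, 172.7, 385.4, 237.6], 0.7), ([348.5, 206.2, 355.5, 223.0], 0.69)]
recorder [([262.9, 206.8, 272.6, 227.9], 0.45)]
ring_lid [([192.5, 150.2, 227.1, 187.0], 0.94), ([158.1, 244.6, 188.0, 275.3], 0.67)]
white_lid [([392.4, 138.7, 431.2, 174.9], 0.63)]
tape [([159.1, 242.0, 188.6, 275.7], 0.9)]
clip_a [([328.7, 188.4, 366.5, 209.1], 0.68)]
trip [([343.4, 196.7, 356.1, 220.9], 0.53)]
scene [[-0.742, -0.372, 0.558, -0.329], [-0.67, 0.388, -0.633, 1.114], [0.02, -0.843, -0.537, 0.889], [0.0, 0.0, 0.0, 1.0]] 494.13929493781353
cork [([356.2, 177.9, 401.4, 192.6], 0.97)]
guard_grip [([175.0, 299.4, 200.6, 328.8], 0.73), ([240.5, 234.2, 282.8, 274.1], 0.6), ([355.2, 175.3,
[... 693 characters left out ...]
t_positions': array([ 1.22041204,  0.33218843, -0.06468674,  1.46008307,  0.02159992,
        1.3498801 , -0.08851124]), 'joint_vel': array([-0.00101825, -0.00130211, -0.0005846 , -0.00148252, -0.00114093,
        0.00050251,  0.00227657]), 'joint_torque': array([ 1.06735766e-03, -6.23044395e+01,  2.49731838e-02, -3.90122473e+01,
       -6.10247604e-02,  3.17248120e-02,  2.80595447e-05]), 'ee_pos': array([ 0.20124083, -0.59175853,  0.19489081]), 'eef_rot': array([9.86601421e-01, 1.63149106e-01, 2.00953171e-05, 6.49641612e-05]), 'ft_force': array([ 0.50444372, -0.01444517, -1.01479956]), 'torque': array([ 0.0423927 , -0.02185141,  0.00667931]), 'grip_force': 0.0, 'width': 0.08693464988043055}
```

View pics/top.png

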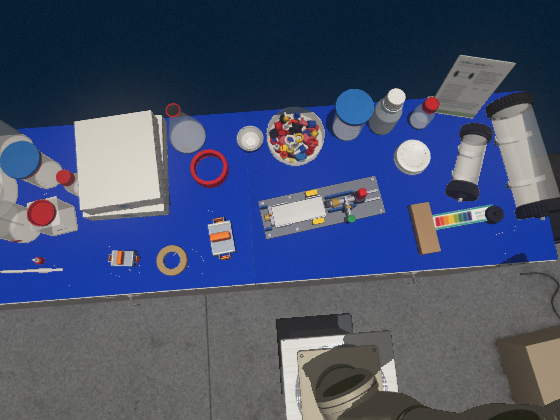

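View pics/scene.png

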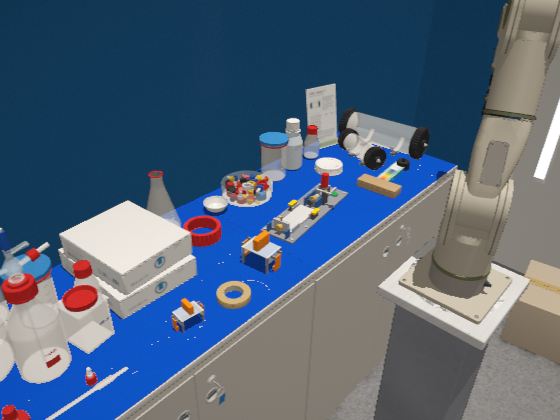

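Top view: the tester is at about (320,207), with its knob red at (361,193) and trip pad green at (351,218). The cork is at (425,228). There are two guard look-alikes: the larger at (220,237), which I choose, and a smaller decoy at (124,258). Next is one close crop plus measurements.

```bash
python3 - <<'E'
from h import *
i=cv2.imread('pics/top.png')[140:270,190:450]
cv2.imwrite('pics/crop.png',cv2.resize(i,None,fx=3,fy=3,interpolation=cv2.INTER_CUBIC))
E
```

```text
(no output)
```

View pics/crop.png

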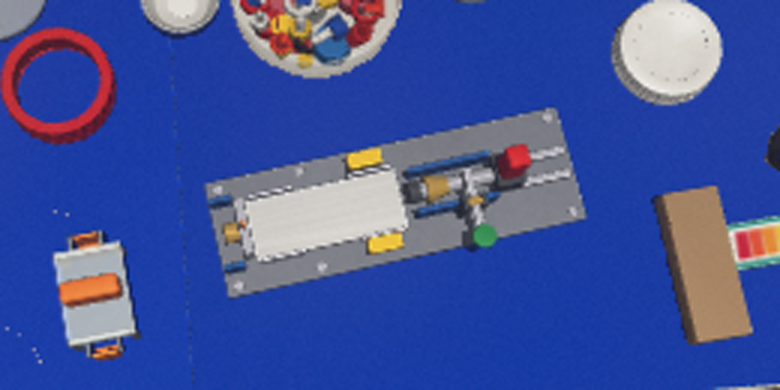

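```bash
cat > m.py <<'E'
from h import *
p=shot('top')
def c(u,v,z): return w(p,u/3+190,v/3+140,z)
P=[c(206,184,.008),c(554,109,.008),c(585,217,.008),c(230,297,.008)]
print('plate',P,'mid',np.mean(P,0),'L',np.linalg.norm(P[0]-P[1]),np.linalg.norm(P[2]-P[3]),'W',np.linalg.norm(P[0]-P[3]),np.linalg.norm(P[1]-P[2]))
for a,b in((P[1],P[0]),(P[2],P[3])): d=b-a; print('tester yaw deg',np.degrees(np.arctan2(-d[0],d[1])))
r=[c(365,157,.034),c(385,242,.034)];print('rims',r,np.mean(r,0)); d=r[0]-r[1]; print(np.linalg.norm(d),np.degrees(np.arctan2(d[1],d[0])))
print('bedwhite',[c(*q,.016) for q in((238,203),(400,168),(407,228),(250,262))])
print('knob',c(517,155,.097),'pad',c(486,236,.06))
print('handle',c(91,287,.096),c(62,291,.096),c(121,284,.096))
print('guard top', [c(*q,.058) for q in((54,255),(120,242),(135,338),(70,349))])
print('cork',[c(*q,.03) for q in((668,194),(716,187),(751,333),(698,343))],c(708,264,.03))
E
python3 m.py
```

```text
plate [array([0.5564, 0.1922, 0.008 ]), array([ 0.6065, -0.1684,  0.008 ]), array([ 0.4921, -0.1854,  0.008 ]), array([0.4396, 0.1764, 0.008 ])] mid [0.52365 0.0037  0.008  ] L 0.3640636894830354 0.36558923671246124 W 0.1178638197242903 0.11565621470547968
tester yaw deg 7.909760738620547
tester yaw deg 8.256436118406281
rims [array([0.5653, 0.0316, 0.034 ]), array([0.4782, 0.0201, 0.034 ])] [0.52175 0.02585 0.034  ]
0.08785590475318095 7.521380659236549
bedwhite [array([0.5325, 0.1613, 0.016 ]), array([ 0.5555, -0.0042,  0.016 ]), array([ 0.4937, -0.005 ,  0.016 ]), array([0.4718, 0.1538, 0.016 ])]
knob [ 0.5405 -0.1056  0.097 ] pad [ 0.4719 -0.0745  0.06  ]
handle [0.447  0.3023 0.096 ] [0.4454 0.3293 0.096 ] [0.4476 0.2744 0.096 ]
guard top [array([0.4867, 0.3412, 0.058 ]), array([0.4943, 0.2771, 0.058 ]), array([0.4008, 0.2681, 0.058 ]), array([0.3952, 0.3301, 0.058 ])]
cork [array([ 0.5047, -0.2645,  0.03  ]), array([ 0.508 , -0.3128,  0.03  ]), array([ 0.3616, -0.3249,  0.03  ]), array([ 0.356 , -0.2723,  0.03  ])] [ 0.432  -0.2935  0.03  ]
```

The crop shows the larger guard at crop (92,295): clear hood, orange handle lying along y, orange clips at ±x. The plate and yellow rims at (365,158) and (385,243) agree with the given sizes (365×117 mm measured), and tester yaw is about 8°. The cork is at crop (708,264) with its long side along world x. I'm setting out for the cork.

{"api": "arm_command", "payload": {
  "steps": [
    {"slide": [0.029, 0.038, 0], "rot": [0, 0, -1.9], "grip": 1},
    {"slide": [0.029, 0.038, 0], "rot": [0, 0, -1.9], "grip": 1},
    {"slide": [0.029, 0.038, 0], "rot": [0, 0, -1.9], "grip": 1},
    {"slide": [0.029, 0.038, 0], "rot": [0, 0, -1.9], "grip": 1},
    {"slide": [0.029, 0.038, 0], "rot": [0, 0, -1.9], "grip": 1},
    {"slide": [0.029, 0.038, 0], "rot": [0, 0, -1.9], "grip": 1},
    {"slide": [0.029, 0.038, 0], "rot": [0, 0, -1.9], "grip": 1},
    {"slide": [0.028, 0.032, 0], "rot": [0, 0, -1.7], "grip": 1}
  ],
  "newtons": 20
}}

```text
time: 2.25
ee_pos: [0.4332, -0.2922, 0.1952]
eef_rot: [0.999, 0.033, 0.0, 0.0]
ft_force: [0.3, -0.2, -0.3]
width: 0.0867
grip_force: 0.0
```

```bash
python3 - <<'E'
from h import *
p=shot('wrist','w1.png'); print(np.round(p['pose'],3).tolist()); print([(np.round(d['bbox'],1).tolist(),round(d['conf'],2)) for d in eyes.look_for('cork',p)])
s=sensors.read_state(); print(s['time'],s['ee_pos'],s['eef_rot'],s['ft_force'])
# corner finder by colour
hsv=cv2.cvtColor(p['pixels'],cv2.COLOR_RGB2HSV); m=cv2.inRange(hsv,(8,60,60),(22,200,255))
cs=max(cv2.findContours(m,0,2)[0],key=cv2.contourArea); print(cv2.contourArea(cs),cv2.boxPoints(cv2.minAreaRect(cs)).tolist())
E
```

```text
[[0.065, -0.959, -0.276, 0.507], [-0.998, -0.062, -0.018, -0.288], [-0.0, 0.277, -0.961, 0.384], [0.0, 0.0, 0.0, 1.0]]
[([252.5, 104.8, 309.4, 253.1], 0.76)]
2.35 [ 0.43551071 -0.28916515  0.19517518] [ 9.99342576e-01  3.62424171e-02  8.13296846e-04 -4.90920937e-04] [-0.34370244 -0.3799577   0.28591509]
7749.5 [[251.0, 105.0], [308.0, 105.0], [308.0, 250.0], [251.0, 250.0]]
```

View pics/w1.png

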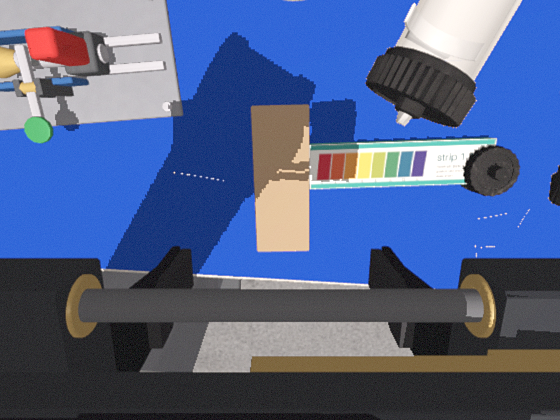

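The wrist view shows the cork between the fingers, with top-face corners near (251,105), (309,105), (310,250) and (257,251).

```bash
python3 - <<'E'
from h import *
p=shot('wrist')
q=[w(p,*c,.03) for c in((251,105),(309,105),(310,250),(257,251))]
print(q,np.mean(q,0)); d=q[0]+q[1]-q[2]-q[3]; print(np.linalg.norm(d)/2,np.linalg.norm(q[0]-q[1]),np.linalg.norm(q[2]-q[3]),np.degrees(np.arctan2(d[1],d[0])))
print([np.degrees(np.arctan2(*(a-b)[1::-1])) for a,b in((q[0],q[3]),(q[1],q[2]))])
s=sensors.read_state(); from scipy.spatial.transform import Rotation as R
print(s['ee_pos'],R.from_quat(s['eef_rot']).as_matrix()[:,1])
E
```

```text
[array([ 0.5084, -0.2559,  0.03  ]), array([ 0.5123, -0.3107,  0.03  ]), array([ 0.3655, -0.3256,  0.03  ]), array([ 0.3603, -0.2696,  0.03  ])] [ 0.436625 -0.29045   0.03    ]
0.1481417986255061 0.05493860209360988 0.05624091037669998 5.53933745537611
[np.float64(5.285108784989355), np.float64(5.795595917491126)]
[ 0.43372185 -0.29167002  0.19503523] [ 7.03352956e-02 -9.97523397e-01 -1.37769571e-04]
```

{"api": "arm_command", "payload": {
  "steps": [
    {"slide": [0.003, 0.003, -0.05], "rot": [0, 0, 1.5], "grip": 1},
    {"slide": [0, 0, -0.05], "grip": 1},
    {"slide": [0, 0, -0.045], "grip": 1},
    {"slide": [0, 0, -0.03], "grip": 1},
    {"slide": [0, 0, -0.014], "grip": 1},
    {"grip": 0},
    {"grip": 0},
    {"grip": 0}
  ],
  "newtons": 25
}}

```text
schema error: expected keys rot, slide, grip
```

{"api": "arm_command", "payload": {
  "steps": [
    {"slide": [0.003, 0.003, -0.05], "rot": [0, 0, 1.5], "grip": 1},
    {"slide": [0, 0, -0.05], "rot": [0, 0, 0], "grip": 1},
    {"slide": [0, 0, -0.045], "rot": [0, 0, 0], "grip": 1},
    {"slide": [0, 0, -0.03], "rot": [0, 0, 0], "grip": 1},
    {"slide": [0, 0, -0.014], "rot": [0, 0, 0], "grip": 1},
    {"slide": [0, 0, 0], "rot": [0, 0, 0], "grip": 0},
    {"slide": [0, 0, 0], "rot": [0, 0, 0], "grip": 0},
    {"slide": [0, 0, 0], "rot": [0, 0, 0], "grip": 0}
  ],
  "newtons": 25
}}

```text
time: 3.4
ee_pos: [0.436, -0.2913, 0.0071]
eef_rot: [0.999, 0.046, 0.001, 0.001]
ft_force: [0.9, -0.4, 0.5]
width: 0.0645
grip_force: 0.0
```

{"api": "arm_command", "payload": {
  "steps": [
    {"slide": [0, 0, 0], "rot": [0, 0, 0], "grip": 0},
    {"slide": [0, 0, 0], "rot": [0, 0, 0], "grip": 0},
    {"slide": [0, 0, 0.03], "rot": [0, 0, 0], "grip": 0},
    {"slide": [0, 0, 0.06], "rot": [0, 0, 0], "grip": 0},
    {"slide": [0, 0.02, 0.055], "rot": [0, 0, 8], "grip": 0},
    {"slide": [0.01, 0.04, 0], "rot": [0, 0, 10], "grip": 0},
    {"slide": [0.01, 0.04, 0], "rot": [0, 0, 10], "grip": 0},
    {"slide": [0.01, 0.04, 0], "rot": [0, 0, 10], "grip": 0}
  ],
  "newtons": 25
}}

```text
time: 4.4
ee_pos: [0.4654, -0.1495, 0.1512]
eef_rot: [0.928, 0.371, 0.0, 0.0]
ft_force: [0.9, -0.1, 0.6]
width: 0.0005
grip_force: 0.0
```

{"api": "arm_command", "payload": {
  "steps": [
    {"slide": [0.01, 0.04, 0], "rot": [0, 0, 10], "grip": 0},
    {"slide": [0.01, 0.04, 0], "rot": [0, 0, 10], "grip": 0},
    {"slide": [0.01, 0.04, 0], "rot": [0, 0, 10], "grip": 0},
    {"slide": [0.01, 0.04, 0], "rot": [0, 0, 10], "grip": 0},
    {"slide": [0.01, 0.04, 0], "rot": [0, 0, 10], "grip": 0},
    {"slide": [0, 0.03, 0], "rot": [0, 0, 4], "grip": 0},
    {"slide": [0, 0, 0], "rot": [0, 0, 0], "grip": 0},
    {"slide": [0, 0, 0], "rot": [0, 0, 0], "grip": 0}
  ]
}}

```text
time: 5.4
ee_pos: [0.5153, 0.0785, 0.1508]
eef_rot: [0.661, 0.75, -0.0, 0.0]
ft_force: [-0.8, -0.7, -0.9]
width: 0.0005
grip_force: 0.0
```

```bash
python3 - <<'E'
from h import *
p=shot('wrist','w2.png'); s=sensors.read_state(); from scipy.spatial.transform import Rotation as R
print(np.round(p['pose'],4).tolist())
print(s['ee_pos'],R.from_quat(s['eef_rot']).as_euler('xyz',degrees=True),s['width'],s['grip_force'],s['ft_force'])
E
```

```text
[[0.9922, 0.1198, 0.0342, 0.5037], [0.1246, -0.9534, -0.2748, 0.1534], [-0.0003, 0.277, -0.9609, 0.3401], [0.0, 0.0, 0.0, 1.0]]
[0.51531565 0.0780586  0.15081482] [-1.79995365e+02  3.02062996e-02  9.71615565e+01] 0.0002735388377661312 0.0 [-0.44632827  0.06286695 -0.3298682 ]
```

View pics/w2.png

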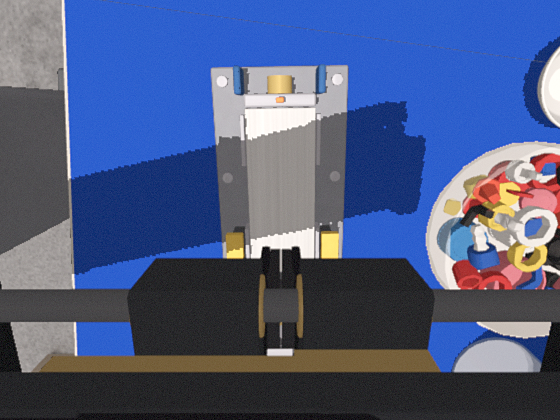

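The wrist view shows the gripper empty over the bed: the recorder's front edge is at row ~107, the bed sides at cols 245 and 317, and the rims at (236,245) and (330,245). The cork slipped or stayed behind. I'll measure the bed from this view and find the cork with the top camera.

```bash
python3 - <<'E'
from h import *
p=shot('wrist')
print('plate far corners',w(p,211,67,.008),w(p,348,66,.008))
print('rec face',w(p,281,107.5,.016),w(p,281,107.5,.05))
print('bed edges',w(p,245,112,.016),w(p,317,112,.016),w(p,251,258,.016),w(p,314,258,.016))
print('bolts',w(p,228,178,.008),w(p,335,176,.008))
i=p['pixels']; h=cv2.cvtColor(i,cv2.COLOR_RGB2HSV); m=cv2.inRange(h,(22,150,60),(32,255,255))
for r in (232,245,255): x=np.where(m[r])[0]; print(r,x.min(),x[x<281].max(),x[x>281].min(),x.max())
a=shot('top','top2.png')
print([(np.round(d['bbox'],1).tolist(),round(d['conf'],2)) for d in eyes.look_for('cork',a)])
c=cv2.imread('pics/top2.png')[140:270,190:450]
cv2.imwrite('pics/crop2.png',cv2.resize(c,None,fx=3,fy=3,interpolation=cv2.INTER_CUBIC))
E
```

```text
plate far corners [0.4404 0.1777 0.008 ] [0.5575 0.1931 0.008 ]
rec face [0.5045 0.1519 0.016 ] [0.5044 0.152  0.05  ]
bed edges [0.4739 0.1442 0.016 ] [0.536 0.152 0.016] [0.493  0.0081 0.016 ] [0.554  0.0157 0.016 ]
bolts [0.4631 0.0826 0.008 ] [0.5623 0.0969 0.008 ]Traceback (most recent call last):
  File "<stdin>", line 8, in <module>
    return umr_minimum(a, axis, None, out, keepdims, initial, where)
ValueError: zero-size array to reduction operation minimum which has no identity
```

```bash
python3 - <<'E'
from h import *
a=shot('top','top2.png')
print([(np.round(d['bbox'],1).tolist(),round(d['conf'],2)) for d in eyes.look_for('cork',a)])
i=a['pixels'];h=cv2.cvtColor(i,cv2.COLOR_RGB2HSV); m=cv2.inRange(h,(6,50,50),(24,210,255)); m[:,:390]=0;m[:,455:]=0;m[:190]=0;m[275:]=0
cs=max(cv2.findContours(m,0,2)[0],key=cv2.contourArea); r=cv2.minAreaRect(cs); print(r)
b=cv2.boxPoints(r);q=[w(a,*c,.03) for c in b]; print(q,w(a,*r[0],.03))
E
```

```text
[([408.4, 202.7, 441.1, 256.8], 0.97)]
((423.9655456542969, 227.9786834716797), (51.24755096435547, 21.128877639770508), 76.75948333740234)
[array([ 0.5035, -0.2498,  0.03  ]), array([ 0.5132, -0.3128,  0.03  ]), array([ 0.3631, -0.3245,  0.03  ]), array([ 0.3539, -0.2629,  0.03  ])] [ 0.4325 -0.2875  0.03  ]
```

{"api": "arm_command", "payload": {
  "steps": [
    {"slide": [-0.01, -0.04, 0.01], "rot": [0, 0, -10], "grip": 1},
    {"slide": [-0.01, -0.04, 0.01], "rot": [0, 0, -10], "grip": 1},
    {"slide": [-0.01, -0.04, 0.01], "rot": [0, 0, -10], "grip": 1},
    {"slide": [-0.01, -0.04, 0.01], "rot": [0, 0, -10], "grip": 1},
    {"slide": [-0.01, -0.05, 0], "rot": [0, 0, -10], "grip": 1},
    {"slide": [-0.01, -0.05, 0], "rot": [0, 0, -10], "grip": 1},
    {"slide": [-0.01, -0.05, 0], "rot": [0, 0, -10], "grip": 1},
    {"slide": [-0.009, -0.05, 0], "rot": [0, 0, -10], "grip": 1}
  ],
  "newtons": 40
}}

```text
time: 6.6
ee_pos: [0.4354, -0.2829, 0.1912]
eef_rot: [0.989, 0.147, 0.0, 0.0]
ft_force: [0.8, 0.6, 0.5]
width: 0.0722
grip_force: 0.0
```

{"api": "arm_command", "payload": {
  "steps": [
    {"slide": [0, -0.009, 0], "rot": [0, 0, -10], "grip": 1},
    {"slide": [0, 0, 0], "rot": [0, 0, -1.5], "grip": 1},
    {"slide": [0, 0, -0.04], "rot": [0, 0, 0], "grip": 1},
    {"slide": [0, 0, -0.02], "rot": [0, 0, 0], "grip": 1},
    {"slide": [0, 0, 0], "rot": [0, 0, 0], "grip": 1},
    {"slide": [0, 0, 0], "rot": [0, 0, 0], "grip": 1},
    {"slide": [0, 0, 0], "rot": [0, 0, 0], "grip": 1},
    {"slide": [0, 0, 0], "rot": [0, 0, 0], "grip": 1}
  ]
}}

```text
time: 7.6
ee_pos: [0.4366, -0.2899, 0.1316]
eef_rot: [0.999, 0.051, 0.0, 0.0]
ft_force: [-0.3, -0.2, -0.7]
width: 0.0871
grip_force: 0.0
```

```bash
python3 - <<'E'
from h import *
from scipy.spatial.transform import Rotation as R
p=shot('wrist','w3.png'); s=sensors.read_state()
h=cv2.cvtColor(p['pixels'],cv2.COLOR_RGB2HSV); m=cv2.inRange(h,(8,50,40),(22,210,255)); m[300:]=0
cs=max(cv2.findContours(m,0,2)[0],key=cv2.contourArea); q=cv2.approxPolyDP(cs,8,True)[:,0]; print(q.tolist()); b=cv2.minAreaRect(cs); print(b)
Q=[w(p,*c,.03) for c in q]; print(Q)
print([(np.round(d['bbox'],1).tolist(),round(d['conf'],2)) for d in eyes.look_for('cork',p)])
print(s['time'],s['ee_pos'],R.from_quat(s['eef_rot']).as_euler('xyz',degrees=True),s['width'])
E
```

```text
[[252, 109], [252, 279], [312, 281], [320, 112]]
((285.5, 195.5), (173.0, 69.0), 90.0)
[array([ 0.5058, -0.2608,  0.03  ]), array([ 0.3603, -0.2723,  0.03  ]), array([ 0.3637, -0.3258,  0.03  ]), array([ 0.5088, -0.3139,  0.03  ])]
[([253.1, 109.6, 321.1, 284.4], 0.74)]
7.65 [ 0.43648215 -0.28987424  0.13139167] [ 1.79962053e+02 -3.53540713e-02  5.79509046e+00] 0.08719235669472107
```

View pics/w3.png

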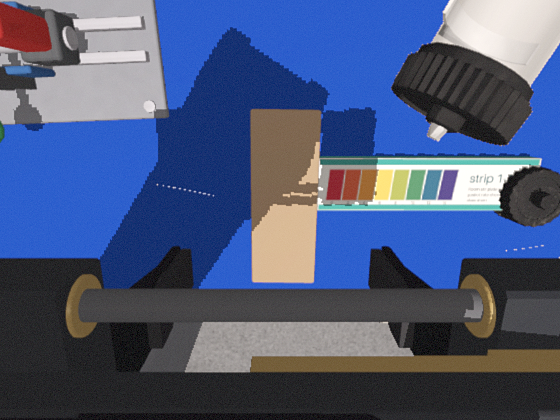

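{"api": "arm_command", "payload": {
  "steps": [
    {"slide": [-0.001, -0.003, -0.05], "rot": [0, 0, -1], "grip": 1},
    {"slide": [0, 0, -0.05], "rot": [0, 0, 0], "grip": 1},
    {"slide": [0, 0, -0.026], "rot": [0, 0, 0], "grip": 0},
    {"slide": [0, 0, 0], "rot": [0, 0, 0], "grip": 0},
    {"slide": [0, 0, 0], "rot": [0, 0, 0], "grip": 0},
    {"slide": [0, 0, 0], "rot": [0, 0, 0], "grip": 0},
    {"slide": [0, 0, 0], "rot": [0, 0, 0], "grip": 0},
    {"slide": [0, 0, 0], "rot": [0, 0, 0], "grip": 0}
  ],
  "newtons": 25
}}

```text
time: 8.7
ee_pos: [0.4355, -0.2929, 0.0053]
eef_rot: [0.999, 0.042, 0.0, 0.0]
ft_force: [0.0, 0.0, 0.9]
width: 0.0348
grip_force: 0.0
```

```bash
python3 - <<'E'
from h import *
p=shot('wrist'); s=sensors.read_state(); print(s['width'],s['grip_force'],s['ft_force'])
a=shot('scene')
print([(np.round(d['bbox'],1).tolist(),round(d['conf'],2)) for d in eyes.look_for('cork',a)])
A=cv2.resize(a['pixels'][140:240,300:460],(640,400),interpolation=cv2.INTER_CUBIC); B=cv2.resize(p['pixels'],(267,200))
im=np.zeros((600,640,3),np.uint8); im[:400]=A; im[400:,:267]=B; cv2.imwrite('pics/c3.png',im[:,:,::-1])
E
```

```text
0.031118586828307974 0.0 [-0.14796028  0.17105661  0.64215808]
[([355.0, 173.9, 401.2, 192.8], 0.7)]
```

View pics/c3.png

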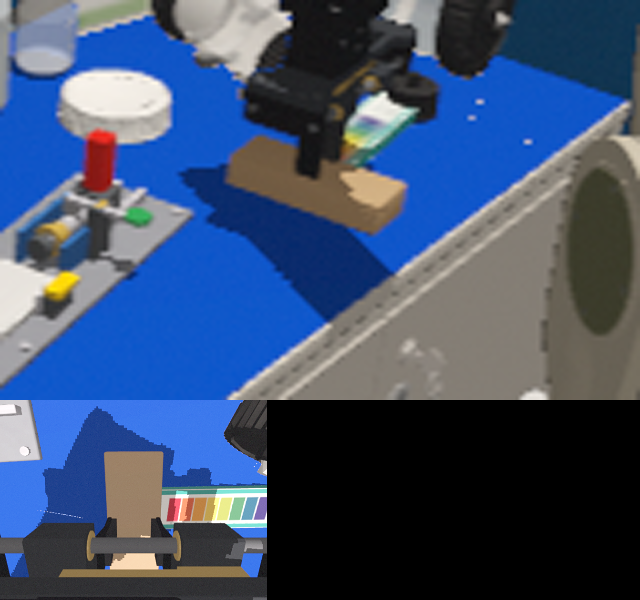

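The composite shows the finger at scene-crop (310,175) by the cork's side, and in the wrist view the fingers are narrower than the cork. I'm checking where the projected tip should be.

```bash
python3 - <<'E'
from h import *
a=shot('scene'); s=sensors.read_state(); print(s['width'],s['ee_pos'])
for y in(-.275,-.293,-.308):
  for z in(.005,.03,.06): print(y,z,(px(a,(.4355,y,z))-[300,140])*4)
C=np.array([.4347,-.2932,0]);l=np.array([.997,.08,0]);n=np.array([-.08,.997,0])
for sx in(1,-1):
  for sy in(1,-1):
    for z in (0,.03): print('cork',sx,sy,z,(px(a,C+sx*.075*l+sy*.028*n+[0,0,z])-[300,140])*4)
E
```

```text
0.018866562082673195 [ 0.4352377  -0.29274033  0.00493712]
-0.275 0.005 [300.4 196. ]
-0.275 0.03 [304.  171.6]
-0.275 0.06 [308.4 142. ]
-0.293 0.005 [311.2 188.8]
-0.293 0.03 [314.8 164.4]
-0.293 0.06 [319.2 135.2]
-0.308 0.005 [320.4 182.8]
-0.308 0.03 [324.  158.8]
-0.308 0.06 [328.4 129.6]
cork 1 1 0 [224.  179.6]
cork 1 1 0.03 [227.2 150.8]
cork 1 -1 0 [254.  156.8]
cork 1 -1 0.03 [257.6 128.4]
cork -1 1 0 [372.8 233.2]
cork -1 1 0.03 [377.6 203.6]
cork -1 -1 0 [401.2 208.4]
cork -1 -1 0.03 [406.  179.2]
```

```bash
python3 - <<'E'
from h import *
from scipy.spatial.transform import Rotation as R
p=shot('wrist','w4.png'); s=sensors.read_state(); print(s['time'],s['width'],s['ee_pos'],s['grip_force'],s['ft_force'],p['intrinsics'][0])
T=R.from_quat(s['eef_rot']).as_matrix()
for x in(-.0095,0,.0095):
  for d in(0,-.019,-.04): print(x,d,px(p,s['ee_pos']+T@[x,0,d]))
g=cv2.cvtColor(p['pixels'],cv2.COLOR_RGB2GRAY); print(g[150:300:6,255:306:6])
h=cv2.cvtColor(p['pixels'],cv2.COLOR_RGB2HSV); m=cv2.inRange(h,(8,50,40),(22,210,255)); m[300:]=0
cs=max(cv2.findContours(m,0,2)[0],key=cv2.contourArea); q=cv2.approxPolyDP(cs,5,True)[:,0]; print(q.tolist())
E
```

```text
8.95 0.014995593527806257 [ 0.43520102 -0.29274525  0.00489576] 0.0 [-0.35953299 -0.34683463 -0.24228548] [359.59651908   0.         280.38928557]
-0.0095 0 [280.1 258.3]
-0.0095 -0.019 [280.  273.2]
-0.0095 -0.04 [280.  293.5]
0 0 [280.1 242.8]
0 -0.019 [280.  256.3]
0 -0.04 [280.  274.8]
0.0095 0 [280.1 226.8]
0.0095 -0.019 [280.  238.9]
0.0095 -0.04 [279.9 255.6]
[[134 134 135 133 134 134 133 138 133]
 [134 135 134 137 135 134 135 135 136]
 [132 134 133 135 135 136 135 137 133]
 [134 134 136 133 135 131 136 136 134]
 [136 134 135 135 137 134 131 134 136]
 [134 133 134 135 138 137 132 134 134]
 [134 134 135 131 135 133 138 133 135]
 [134 137 130 135 133 134 133 135 133]
 [134 135 135 132 136 132 137 135 138]
 [137 134 134 134 132 135 135 136 134]
 [135 133 132 134 135 138 130 132 137]
 [134 132 136 135 134 133 135 127 134]
 [136 133 132 132 135 134 132 133 133]
 [132 138 133 134 131 132 134 131 132]
 [133 132 135 135 133 136 132 131 137]
 [132 133 134 131 134 134 131 135 130]
 [136 135 130 134 132 133 135 131 137]
 [ 43 104 135 132 131 133 135 133  45]
 [ 48 100 133 133 135 135 136 132  35]
 [ 43  88 137 135 132 133 133 136  37]
 [ 42  82 132 134 134 132 133 134  42]
 [ 38  84 133 131 133 135 131 135  45]
 [ 48  69 132 133 133 134 133 131  40]
 [ 55  67 112 113 112 114 115 163  60]
 [ 85  86  88  85  91  81  83  87  86]]
[[220, 109], [227, 273], [217, 299], [230, 288], [244, 246], [261, 250], [261, 288], [299, 288], [300, 250], [317, 246], [331, 288], [344, 299], [340, 275], [333, 274], [342, 110]]
```

The fingertips really sit about 29 mm behind the reported TCP: the finger gap scale in the wrist view, the tip in the scene view and the zero contact all agree. So they closed just above the cork. I'm reopening and going that much lower, carefully.

{"api": "arm_command", "payload": {
  "steps": [
    {"slide": [0, 0, 0.01], "rot": [0, 0, 0], "grip": 1},
    {"slide": [0, 0, 0], "rot": [0, 0, 0], "grip": 1},
    {"slide": [0, 0, 0], "rot": [0, 0, 0], "grip": 1},
    {"slide": [0, 0, 0], "rot": [0, 0, 0], "grip": 1},
    {"slide": [0, 0, 0], "rot": [0, 0, 0], "grip": 1},
    {"slide": [0, 0, 0], "rot": [0, 0, 0], "grip": 1},
    {"slide": [0, 0, 0], "rot": [0, 0, 0], "grip": 1},
    {"slide": [0, 0, -0.01], "rot": [0, 0, 0], "grip": 1}
  ]
}}

```text
time: 9.95
ee_pos: [0.4358, -0.2931, 0.0051]
eef_rot: [0.999, 0.042, 0.001, 0.0]
ft_force: [-0.2, 0.3, -0.9]
width: 0.0843
grip_force: 0.0
```

{"api": "arm_command", "payload": {
  "steps": [
    {"slide": [0, 0, -0.008], "rot": [0, 0, 0], "grip": 1},
    {"slide": [0, 0, -0.006], "rot": [0, 0, 0], "grip": 1},
    {"slide": [0, 0, -0.005], "rot": [0, 0, 0], "grip": 1},
    {"slide": [0, 0, -0.004], "rot": [0, 0, 0], "grip": 0},
    {"slide": [0, 0, 0], "rot": [0, 0, 0], "grip": 0},
    {"slide": [0, 0, 0], "rot": [0, 0, 0], "grip": 0},
    {"slide": [0, 0, 0], "rot": [0, 0, 0], "grip": 0},
    {"slide": [0, 0, 0], "rot": [0, 0, 0], "grip": 0}
  ],
  "newtons": 25
}}

```text
time: 10.95
ee_pos: [0.4361, -0.3008, -0.0118]
eef_rot: [0.999, 0.04, 0.002, 0.006]
ft_force: [-23.4, -6.4, 61.7]
width: 0.0701
grip_force: 39.7
```

```bash
python3 - <<'E'
from h import *
s=sensors.read_state(); print(s['ft_force'],s['torque'],s['width'],s['grip_force'],s['ee_pos'])
p=shot('wrist','w5.png');a=shot('scene')
h=cv2.cvtColor(p['pixels'],cv2.COLOR_RGB2HSV); m=cv2.inRange(h,(8,50,40),(22,210,255)); m[300:]=0
cs=max(cv2.findContours(m,0,2)[0],key=cv2.contourArea); print(cv2.boundingRect(cs))
im=np.zeros((600,790,3),np.uint8); im[:300,:480]=cv2.resize(a['pixels'][140:240,300:460],(480,300),interpolation=cv2.INTER_CUBIC); im[300:,:790]=cv2.resize(p['pixels'][80:293],(790,300)); cv2.imwrite('pics/c4.png',im[:,:,::-1])
E
```

```text
[-23.42934805  -6.36695475  61.74022941] [-3.61189471  5.12398902 -0.32024912] 0.07010481273130602 39.72447473555803 [ 0.43610585 -0.300756   -0.01180199]
(192, 108, 138, 181)
```

View pics/c4.png

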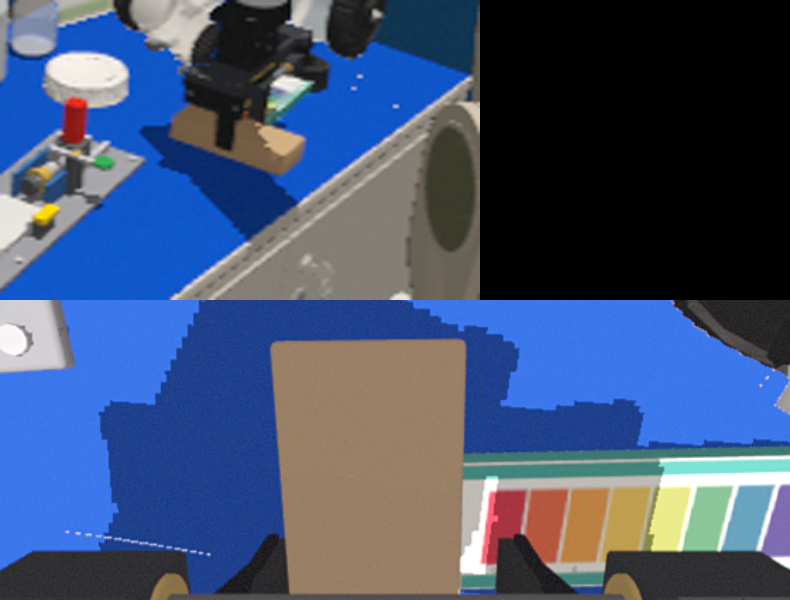

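The picture shows the right-hand finger standing on the colour test strip at (500,545), beside the cork, so the strip blocks that finger. I'll lift, then grip the cork nearer the robot, clear of the strip.

{"api": "arm_command", "payload": {
  "steps": [
    {"slide": [0, 0, 0.01], "rot": [0, 0, 0], "grip": 1},
    {"slide": [0, 0, 0.02], "rot": [0, 0, 0], "grip": 1},
    {"slide": [0, 0, 0.05], "rot": [0, 0, 0], "grip": 1},
    {"slide": [0, 0, 0.04], "rot": [0, 0, 0], "grip": 1},
    {"slide": [0, 0, 0], "rot": [0, 0, 0], "grip": 1},
    {"slide": [0, 0, 0], "rot": [0, 0, 0], "grip": 1},
    {"slide": [0, 0, 0], "rot": [0, 0, 0], "grip": 1},
    {"slide": [0, 0, 0], "rot": [0, 0, 0], "grip": 1}
  ]
}}

```text
time: 12.05
ee_pos: [0.4348, -0.2924, 0.1009]
eef_rot: [0.999, 0.042, -0.001, -0.001]
ft_force: [0.2, -0.1, 0.1]
width: 0.0871
grip_force: 0.0
```

```bash
python3 - <<'E'
from h import *
from scipy.spatial.transform import Rotation as R
p=shot('wrist','w6.png'); s=sensors.read_state()
h=cv2.cvtColor(p['pixels'],cv2.COLOR_RGB2HSV); m=cv2.inRange(h,(8,50,40),(22,210,255)); m[300:]=0
cs=max(cv2.findContours(m,0,2)[0],key=cv2.contourArea); q=cv2.approxPolyDP(cs,8,True)[:,0]; print(q.tolist())
print([w(p,*c,.03) for c in q])
g=cv2.inRange(h,(75,60,40),(92,255,255)); ys,xs=np.where(g); print('teal',xs.min(),xs.max(),ys.min(),ys.max())
for x in (330,350,380,420): 
  y=np.where(g[:,x])[0]; print(x,y.min(),y.max(),w(p,x,y.max(),0.0),w(p,x,y.max(),0.015),w(p,x,y.min(),0.0))
print(s['time'],s['ee_pos'],R.from_quat(s['eef_rot']).as_euler('xyz',degrees=True),s['width'],s['ft_force'])
E
```

```text
[[243, 108], [249, 289], [316, 289], [320, 108]]
[array([ 0.5049, -0.2605,  0.03  ]), array([ 0.3653, -0.2728,  0.03  ]), array([ 0.3698, -0.3266,  0.03  ]), array([ 0.5093, -0.3139,  0.03  ])]
teal 69 559 154 396
330 158 215 [ 0.4237 -0.3353  0.    ] [ 0.4281 -0.3328  0.015 ] [ 0.4715 -0.3295  0.    ]
350 157 215 [ 0.4251 -0.3521  0.    ] [ 0.4295 -0.3487  0.015 ] [ 0.4736 -0.3454  0.    ]
380 157 215 [ 0.4272 -0.3773  0.    ] [ 0.4314 -0.3726  0.015 ] [ 0.4756 -0.3695  0.    ]
420 156 214 [ 0.4309 -0.4107  0.    ] [ 0.4349 -0.4043  0.015 ] [ 0.4791 -0.4014  0.    ]
12.1 [ 0.43489803 -0.29247507  0.10108477] [-1.79951644e+02  5.71969595e-02  4.78675923e+00] 0.08719151402998414 [0.34765889 0.72507257 0.44184832]
```

{"api": "arm_command", "payload": {
  "steps": [
    {"slide": [-0.028, -0.003, 0], "rot": [0, 0, 0], "grip": 1},
    {"slide": [0, 0, -0.05], "rot": [0, 0, 0], "grip": 1},
    {"slide": [0, 0, -0.045], "rot": [0, 0, 0], "grip": 1},
    {"slide": [0, 0, -0.016], "rot": [0, 0, 0], "grip": 0},
    {"slide": [0, 0, -0.007], "rot": [0, 0, 0], "grip": 0},
    {"slide": [0, 0, 0], "rot": [0, 0, 0], "grip": 0},
    {"slide": [0, 0, 0], "rot": [0, 0, 0], "grip": 0},
    {"slide": [0, 0, 0], "rot": [0, 0, 0], "grip": 0}
  ],
  "newtons": 30
}}

```text
time: 13.1
ee_pos: [0.4081, -0.2962, -0.0149]
eef_rot: [0.999, 0.042, 0.001, 0.001]
ft_force: [-0.0, 1.5, 6.9]
width: 0.0556
grip_force: 29.9
```

{"api": "arm_command", "payload": {
  "steps": [
    {"slide": [0, 0, 0.015], "rot": [0, 0, 0], "grip": 0},
    {"slide": [0, 0.01, 0.025], "rot": [0, 0, 0], "grip": 0},
    {"slide": [0, 0.03, 0], "rot": [0, 0, 0], "grip": 0},
    {"slide": [0, 0.015, -0.01], "rot": [0, 0, 0], "grip": 0},
    {"slide": [0, 0, -0.02], "rot": [0, 0, 0], "grip": 0},
    {"slide": [0, 0, -0.007], "rot": [0, 0, 0], "grip": 0},
    {"slide": [0, 0, 0], "rot": [0, 0, 0], "grip": 0},
    {"slide": [0, 0, 0], "rot": [0, 0, 0], "grip": 0}
  ]
}}

```text
time: 14.1
ee_pos: [0.4075, -0.2411, -0.0128]
eef_rot: [0.999, 0.042, 0.0, 0.0]
ft_force: [-0.6, -0.1, -0.5]
width: 0.0555
grip_force: 29.9
```

{"api": "arm_command", "payload": {
  "steps": [
    {"slide": [0, 0, 0], "rot": [0, 0, 0], "grip": 0.85},
    {"slide": [0, 0, 0], "rot": [0, 0, 0], "grip": 0.85},
    {"slide": [0, 0, 0], "rot": [0, 0, 0], "grip": 0.85},
    {"slide": [0.015, 0.001, 0], "rot": [0, 0, 0], "grip": 0.85},
    {"slide": [0.012, 0.001, 0], "rot": [0, 0, 0], "grip": 0},
    {"slide": [0, 0, 0], "rot": [0, 0, 0], "grip": 0},
    {"slide": [0, 0, 0], "rot": [0, 0, 0], "grip": 0},
    {"slide": [0, 0, 0], "rot": [0, 0, 0], "grip": 0}
  ]
}}

```text
time: 15.1
ee_pos: [0.4338, -0.2388, -0.0133]
eef_rot: [0.999, 0.042, -0.0, -0.0]
ft_force: [0.4, 0.2, -0.5]
width: 0.0555
grip_force: 29.9
```

{"api": "arm_command", "payload": {
  "steps": [
    {"slide": [0, 0, 0], "rot": [0, 0, 0], "grip": 0},
    {"slide": [0, 0, 0.05], "rot": [0, 0, 0], "grip": 0},
    {"slide": [0, 0, 0.06], "rot": [0, 0, 0], "grip": 0},
    {"slide": [0, 0.01, 0.04], "rot": [0, 0, 8], "grip": 0},
    {"slide": [0.01, 0.03, 0], "rot": [0, 0, 10], "grip": 0},
    {"slide": [0.01, 0.03, 0], "rot": [0, 0, 10], "grip": 0},
    {"slide": [0.01, 0.04, 0], "rot": [0, 0, 10], "grip": 0},
    {"slide": [0.01, 0.04, 0], "rot": [0, 0, 10], "grip": 0}
  ]
}}

```text
time: 16.1
ee_pos: [0.4742, -0.0877, 0.1369]
eef_rot: [0.895, 0.447, -0.0, 0.0]
ft_force: [0.1, 0.2, -1.1]
width: 0.0556
grip_force: 29.9
```

{"api": "arm_command", "payload": {
  "steps": [
    {"slide": [0.01, 0.04, 0], "rot": [0, 0, 10], "grip": 0},
    {"slide": [0.01, 0.04, 0], "rot": [0, 0, 10], "grip": 0},
    {"slide": [0.01, 0.04, 0], "rot": [0, 0, 10], "grip": 0},
    {"slide": [0.01, 0.03, 0], "rot": [0, 0, 10], "grip": 0},
    {"slide": [0, 0.012, -0.02], "rot": [0, 0, 5.3], "grip": 0},
    {"slide": [0, 0, -0.02], "rot": [0, 0, 0], "grip": 0},
    {"slide": [0, 0, 0], "rot": [0, 0, 0], "grip": 0},
    {"slide": [0, 0, 0], "rot": [0, 0, 0], "grip": 0}
  ]
}}

```text
time: 17.1
ee_pos: [0.5146, 0.0731, 0.0976]
eef_rot: [0.656, 0.755, 0.0, 0.0]
ft_force: [-0.5, -0.2, -0.7]
width: 0.0558
grip_force: 29.9
```

```bash
python3 - <<'E'
from h import *
from scipy.spatial.transform import Rotation as R
p=shot('wrist','w7.png'); s=sensors.read_state()
h=cv2.cvtColor(p['pixels'],cv2.COLOR_RGB2HSV); m=cv2.inRange(h,(8,50,40),(22,210,255)); m[300:]=0;m[:,:200]=0;m[:,370:]=0
for cs in sorted(cv2.findContours(m,0,2)[0],key=cv2.contourArea)[-2:]:
  q=cv2.approxPolyDP(cs,6,True)[:,0]; print(q.tolist())
print(s['time'],s['ee_pos'],R.from_quat(s['eef_rot']).as_euler('xyz',degrees=True),s['width'],s['grip_force'],s['ft_force'])
E
```

```text
[[269, 61], [269, 81], [298, 80], [296, 60]]
[[346, 109], [209, 111], [220, 288], [341, 288], [342, 250], [349, 248], [342, 247]]
17.15 [0.51480389 0.0730572  0.09780021] [1.79924860e+02 1.30737753e-02 9.80449268e+01] 0.055964024766924234 29.939524233341217 [-0.58492112 -0.51362099 -0.62171752]
```

View pics/w7.png

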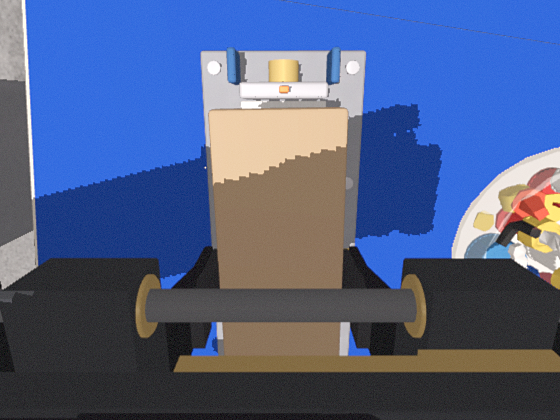

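The wrist view shows the cork held level over the bed, with its far edge at rows 109–111 and cols 209–346, and the recorder bar's front edge at row ~98 around col 284.

```bash
python3 - <<'E'
from h import *
p=shot('wrist'); s=sensors.read_state()
for z in(.137,.141,.145): print(z,w(p,209,111,z),w(p,346,109,z),np.linalg.norm(w(p,209,111,z)-w(p,346,109,z)))
z=.141
L=w(p,220,288,z)-w(p,209,111,z);Rr=w(p,341,288,z)-w(p,346,109,z); print([np.degrees(np.arctan2(v[0],-v[1])) for v in(L,Rr)], np.linalg.norm(L))
e=w(p,277.5,110,z); 
g=cv2.cvtColor(p['pixels'],cv2.COLOR_RGB2GRAY); print(g[76:110,255].tolist(),g[76:110,310].tolist())
print('rec face',w(p,240,97.5,.05),w(p,328,96.5,.05)); print('plate far',w(p,201,52,.008),w(p,366,52,.008))
y=np.radians(7.8);u=np.array([-np.sin(y),np.cos(y)]); print('edge',e,'centre',e[:2]-.075*u,'tcp',s['ee_pos'])
E
```

```text
0.137 [0.4739 0.142  0.137 ] [0.5283 0.1504 0.137 ] 0.05504470910087545
0.141 [0.4746 0.1421 0.141 ] [0.5276 0.1503 0.141 ] 0.05363058828690949
0.145 [0.4754 0.1423 0.145 ] [0.5269 0.1503 0.145 ] 0.052117655357853586
[np.float64(8.593343693110358), np.float64(9.256266770654259)] 0.07696401756665253
[201, 203, 204, 203, 201, 199, 196, 218, 242, 254, 253, 254, 254, 253, 254, 253, 254, 253, 253, 250, 234, 219, 155, 109, 135, 240, 255, 255, 255, 255, 255, 255, 196, 137] [201, 199, 201, 200, 201, 183, 193, 217, 235, 244, 247, 247, 249, 249, 252, 251, 251, 251, 250, 244, 232, 211, 150, 112, 111, 155, 163, 162, 161, 162, 163, 132, 134, 191]
rec face [0.4763 0.1495 0.05  ] [0.531  0.1578 0.05  ]
plate far [0.4407 0.1769 0.008 ] [0.5578 0.1933 0.008 ]
edge [0.5011 0.1462 0.141 ] centre [0.51127867 0.07189391] tcp [0.51481594 0.0730783  0.09781314]
```

{"api": "arm_command", "payload": {
  "steps": [
    {"slide": [0.002, 0.003, -0.02], "rot": [0, 0, -0.3], "grip": 0},
    {"slide": [0, 0, -0.02], "rot": [0, 0, 0], "grip": 0},
    {"slide": [0, 0, -0.012], "rot": [0, 0, 0], "grip": 0},
    {"slide": [0, 0, 0], "rot": [0, 0, 0], "grip": 0},
    {"slide": [0, 0, 0], "rot": [0, 0, 0], "grip": 0},
    {"slide": [0, 0, 0], "rot": [0, 0, 0], "grip": 0},
    {"slide": [0, 0, 0], "rot": [0, 0, 0], "grip": 0},
    {"slide": [0, 0, 0], "rot": [0, 0, 0], "grip": 0}
  ]
}}

```text
time: 18.2
ee_pos: [0.5164, 0.0762, 0.0451]
eef_rot: [0.658, 0.753, 0.0, 0.0]
ft_force: [0.3, -0.4, -0.8]
width: 0.0562
grip_force: 29.9
```

```bash
python3 - <<'E'
from h import *
from scipy.spatial.transform import Rotation as R
p=shot('wrist','w8.png'); s=sensors.read_state()
h=cv2.cvtColor(p['pixels'],cv2.COLOR_RGB2HSV); m=cv2.inRange(h,(8,50,40),(22,210,255)); m[250:]=0;m[:,:200]=0;m[:,370:]=0
for cs in sorted(cv2.findContours(m,0,2)[0],key=cv2.contourArea)[-2:]:
  q=cv2.approxPolyDP(cs,4,True)[:,0]; print(q.tolist())
print(s['time'],s['ee_pos'],R.from_quat(s['eef_rot']).as_euler('xyz',degrees=True),s['ft_force'])
g=cv2.cvtColor(p['pixels'],cv2.COLOR_RGB2GRAY)
for c in (225,240,255,310,325): print(c,g[50:120:2,c].tolist())
for r in (30,55,70,80,160): print(r,g[r,180:390:3].tolist())
E
```

```text
[[260, 55], [261, 81], [297, 80], [296, 54]]
[[346, 109], [209, 111], [217, 249], [343, 249]]
18.25 [0.51634272 0.07624564 0.04503856] [1.79977996e+02 5.58264396e-03 9.77798854e+01] [ 0.2769933  -0.23523541 -1.00752008]
225 [87, 79, 78, 80, 71, 72, 74, 70, 69, 64, 59, 59, 60, 66, 63, 50, 198, 237, 249, 247, 245, 245, 244, 242, 242, 221, 194, 199, 199, 166, 172, 208, 208, 208, 209]
240 [197, 199, 197, 196, 199, 198, 196, 202, 200, 199, 198, 199, 197, 196, 199, 196, 196, 236, 251, 252, 251, 251, 252, 250, 250, 225, 153, 194, 255, 211, 184, 208, 209, 208, 209]
255 [196, 196, 197, 199, 198, 200, 199, 199, 197, 197, 197, 196, 199, 198, 200, 197, 201, 235, 248, 249, 250, 251, 251, 249, 246, 221, 149, 109, 161, 131, 198, 207, 207, 208, 210]
310 [194, 196, 195, 194, 195, 195, 195, 197, 197, 195, 197, 195, 198, 197, 198, 193, 205, 233, 242, 243, 246, 246, 247, 246, 239, 220, 129, 120, 158, 133, 204, 204, 205, 206, 205]
325 [197, 194, 196, 195, 197, 197, 192, 196, 196, 195, 196, 193, 194, 196, 192, 179, 207, 235, 240, 243, 245, 246, 246, 245, 237, 216, 124, 123, 161, 139, 206, 207, 205, 205, 2
[... 1037 characters left out ...]
, 104]
80 [184, 200, 201, 200, 199, 198, 200, 198, 200, 203, 114, 125, 117, 57, 58, 50, 105, 99, 132, 198, 196, 197, 199, 196, 198, 197, 198, 164, 194, 206, 213, 177, 223, 230, 219, 210, 201, 186, 167, 125, 105, 197, 197, 194, 181, 181, 180, 181, 178, 177, 181, 64, 67, 65, 114, 115, 123, 196, 193, 195, 194, 193, 193, 193, 192, 191, 164, 103, 102, 101]
160 [59, 53, 99, 107, 107, 106, 107, 102, 112, 143, 137, 209, 209, 210, 209, 209, 207, 208, 208, 208, 210, 209, 210, 206, 208, 206, 209, 206, 207, 209, 207, 207, 209, 208, 207, 207, 208, 206, 206, 152, 150, 211, 209, 118, 118, 116, 119, 120, 116, 121, 119, 121, 117, 119, 122, 116, 108, 107, 102, 111, 108, 108, 109, 113, 107, 53, 45, 58, 59, 56]
```

View pics/w8.png

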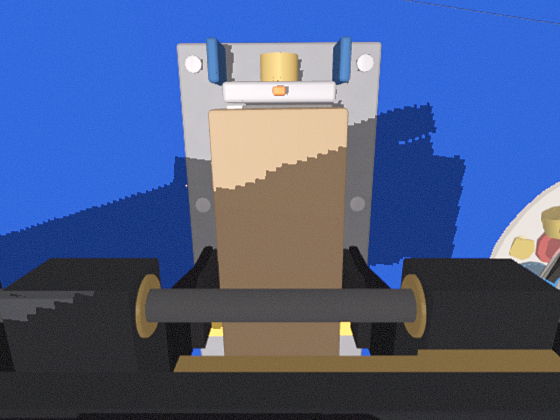

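The wrist view shows the cork just above the bed, with its far edge at row 110 (cols 209–346), the recorder bar's front at row ~101 (cols 224–336) and the plate at cols 178–381. Lateral alignment is good.

```bash
python3 - <<'E'
from h import *
p=shot('wrist'); y=np.radians(8);u=np.array([-np.sin(y),np.cos(y)]);v=np.array([np.cos(y),np.sin(y)])
for z in(.084,.0886):
  a,b=w(p,209,111,z),w(p,346.5,109,z); e=(a+b)[:2]/2; print('cork',a,b,np.linalg.norm(a-b),np.degrees(np.arctan2(*(b-a)[1::-1])))
  a,b=w(p,224,101.5,.05),w(p,336.5,100.5,.05); r=(a+b)[:2]/2; print('rec',a,b,np.linalg.norm(a-b),np.degrees(np.arctan2(*(b-a)[1::-1])))
  print('along',(r-e)@u,'lat',(r-e)@v)
a,b=w(p,178,43.5,.008),w(p,381,43,.008); print('plate',a,b,np.linalg.norm(a-b),np.degrees(np.arctan2(*(b-a)[1::-1])),((a+b)[:2]/2-r)@v,((a+b)[:2]/2-r)@u)
E
```

```text
cork [0.4758 0.1453 0.084 ] [0.5306 0.1535 0.084 ] 0.055410107381235016 8.510313788752462
rec [0.4763 0.1495 0.05  ] [0.531  0.1574 0.05  ] 0.05526753115528143 8.218069193195284
along 0.00394795778297132 lat 0.0010092716898220323
cork [0.4766 0.1455 0.0886] [0.5298 0.1534 0.0886] 0.05378336173948225 8.446483932004359
rec [0.4763 0.1495 0.05  ] [0.531  0.1574 0.05  ] 0.05526753115528143 8.218069193195284
along 0.0038984443795342626 lat 0.0010023130347739198
plate [0.4407 0.1776 0.008 ] [0.557  0.1936 0.008 ] 0.11739544284170496 7.833307211070806 -0.0002788715340934623 0.03250514929464979
```

{"api": "arm_command", "payload": {
  "steps": [
    {"slide": [0.001, 0, -0.012], "rot": [0, 0, -0.2], "grip": 0},
    {"slide": [0, 0, -0.01], "rot": [0, 0, 0], "grip": 0},
    {"slide": [0, 0, -0.008], "rot": [0, 0, 0], "grip": 0},
    {"slide": [0, 0, -0.005], "rot": [0, 0, 0], "grip": 0},
    {"slide": [0, 0, -0.003], "rot": [0, 0, 0], "grip": 0},
    {"slide": [0, 0, 0], "rot": [0, 0, 0], "grip": 0},
    {"slide": [0, 0, 0], "rot": [0, 0, 0], "grip": 0},
    {"slide": [0, 0, 0], "rot": [0, 0, 0], "grip": 0}
  ]
}}

```text
time: 19.3
ee_pos: [0.5174, 0.0763, 0.0071]
eef_rot: [0.659, 0.752, 0.0, 0.0]
ft_force: [0.1, 0.1, -1.4]
width: 0.0557
grip_force: 29.9
```

{"api": "arm_command", "payload": {
  "steps": [
    {"slide": [0, 0, -0.002], "rot": [0, 0, 0], "grip": 0},
    {"slide": [0, 0, -0.002], "rot": [0, 0, 0], "grip": 0},
    {"slide": [0, 0, 0], "rot": [0, 0, 0], "grip": 0},
    {"slide": [0, 0, 0], "rot": [0, 0, 0], "grip": 0},
    {"slide": [0, 0, 0], "rot": [0, 0, 0], "grip": 0},
    {"slide": [0, 0, 0], "rot": [0, 0, 0], "grip": 0},
    {"slide": [0, 0, 0], "rot": [0, 0, 0], "grip": 0},
    {"slide": [0, 0, 0], "rot": [0, 0, 0], "grip": 0}
  ]
}}

```text
time: 20.3
ee_pos: [0.5172, 0.0762, 0.0028]
eef_rot: [0.659, 0.752, 0.0, 0.0]
ft_force: [-0.0, 0.0, -1.2]
width: 0.0559
grip_force: 29.9
```

{"api": "arm_command", "payload": {
  "steps": [
    {"slide": [0, 0, 0], "rot": [0, 0, 0], "grip": 1},
    {"slide": [0, 0, 0], "rot": [0, 0, 0], "grip": 1},
    {"slide": [0, 0, 0.01], "rot": [0, 0, 0], "grip": 1},
    {"slide": [0, 0, 0.05], "rot": [0, 0, 0], "grip": 1},
    {"slide": [0, 0, 0.06], "rot": [0, 0, 0], "grip": 1},
    {"slide": [0, 0, 0.02], "rot": [0, 0, 0], "grip": 1},
    {"slide": [0, 0, 0], "rot": [0, 0, 0], "grip": 1},
    {"slide": [0, 0, 0], "rot": [0, 0, 0], "grip": 1}
  ]
}}

```text
time: 21.3
ee_pos: [0.5166, 0.0761, 0.142]
eef_rot: [0.659, 0.752, -0.0, -0.0]
ft_force: [-0.8, -0.7, 0.2]
width: 0.0871
grip_force: 0.0
```

```bash
python3 - <<'E'
from h import *
p=shot('wrist','w9.png'); s=sensors.read_state(); print(s['time'],s['ee_pos'],s['width'])
h=cv2.cvtColor(p['pixels'],cv2.COLOR_RGB2HSV); m=cv2.inRange(h,(8,50,40),(22,210,255)); m[270:]=0;m[:,:200]=0;m[:,370:]=0
for cs in sorted(cv2.findContours(m,0,2)[0],key=cv2.contourArea)[-1:]:
  q=cv2.approxPolyDP(cs,4,True)[:,0]; print(q.tolist(),[w(p,*c,.046) for c in q])
g=cv2.cvtColor(p['pixels'],cv2.COLOR_RGB2GRAY)
for c in (265,300): print(c,g[80:130,c].tolist())
print(np.round(w(p,270,100,.05),4))
E
```

```text
21.35 [0.51645221 0.07607236 0.1416808 ] 0.08723920403507887
[[246, 108], [251, 269], [314, 269], [316, 108]] [array([0.4786, 0.1461, 0.046 ]), array([0.497 , 0.0131, 0.046 ]), array([0.5512, 0.0203, 0.046 ]), array([0.5316, 0.1531, 0.046 ])]
265 [189, 193, 195, 192, 197, 195, 193, 195, 192, 140, 195, 224, 244, 247, 246, 247, 247, 247, 246, 245, 246, 234, 216, 159, 189, 224, 174, 136, 192, 204, 206, 206, 206, 204, 204, 204, 205, 204, 204, 205, 204, 204, 204, 206, 206, 203, 203, 203, 203, 204]
300 [193, 193, 193, 192, 192, 193, 194, 196, 194, 150, 201, 227, 239, 241, 241, 244, 245, 244, 245, 244, 242, 228, 200, 160, 181, 240, 180, 164, 197, 202, 203, 204, 203, 202, 202, 203, 202, 202, 202, 202, 201, 202, 202, 201, 201, 202, 202, 203, 206, 207]
[0.4962 0.1543 0.05  ]
```

{"api": "arm_command", "payload": {
  "steps": [
    {"slide": [-0.005, 0.02, 0.04], "rot": [0, 0, 0], "grip": 1},
    {"slide": [-0.015, 0.045, 0.02], "rot": [0, 0, 0], "grip": 1},
    {"slide": [-0.015, 0.045, 0], "rot": [0, 0, -1], "grip": 1},
    {"slide": [-0.015, 0.045, 0], "rot": [0, 0, -1], "grip": 1},
    {"slide": [-0.015, 0.045, 0], "rot": [0, 0, 0], "grip": 1},
    {"slide": [-0.005, 0.02, 0], "rot": [0, 0, 0], "grip": 1},
    {"slide": [0, 0, 0], "rot": [0, 0, 0], "grip": 1},
    {"slide": [0, 0, 0], "rot": [0, 0, 0], "grip": 1}
  ]
}}

```text
time: 22.35
ee_pos: [0.4475, 0.2951, 0.2021]
eef_rot: [0.672, 0.74, -0.001, -0.0]
ft_force: [0.1, -1.0, 0.8]
width: 0.0869
grip_force: 0.0
```

```bash
python3 - <<'E'
from h import *
from scipy.spatial.transform import Rotation as R
p=shot('wrist','w10.png'); s=sensors.read_state(); print(s['time'],s['ee_pos'],R.from_quat(s['eef_rot']).as_euler('xyz',degrees=True))
print([(np.round(d['bbox'],1).tolist(),round(d['conf'],2)) for d in eyes.look_for('guard_grip',p)])
h=cv2.cvtColor(p['pixels'],cv2.COLOR_RGB2HSV); m=cv2.inRange(h,(5,170,80),(16,255,255)); m[285:]=0
for cs in sorted(cv2.findContours(m,0,2)[0],key=cv2.contourArea)[-4:]:
  q=cv2.approxPolyDP(cs,4,True)[:,0]; print(cv2.contourArea(cs),cv2.minAreaRect(cs),q.tolist(),[w(p,*c,.096).tolist() for c in q])
E
```

```text
22.4 [0.44770725 0.29489108 0.20226093] [-1.79953248e+02  3.94868063e-02  9.54865717e+01]
[([218.0, 137.1, 346.0, 214.9], 0.79)]
0.0 ((334.0, 157.0), (0.0, 0.0), 0.0) [[334, 157]] [[0.4856, 0.3345, 0.096]]
172.5 ((227.5, 177.5), (23.0, 11.0), 90.0) [[232, 167], [222, 166], [223, 189], [233, 181]] [[0.4028, 0.3182, 0.096], [0.3946, 0.3183, 0.096], [0.3964, 0.2989, 0.096], [0.4043, 0.3065, 0.096]]
205.5 ((339.0, 175.5), (23.0, 12.0), 90.0) [[334, 165], [333, 180], [344, 187], [345, 165]] [[0.4865, 0.3279, 0.096], [0.4874, 0.3154, 0.096], [0.4974, 0.3104, 0.096], [0.4955, 0.3288, 0.096]]
1277.0 ((283.5, 183.5), (65.0, 21.0), 90.0) [[276, 151], [273, 213], [291, 216], [293, 156]] [[0.4378, 0.3348, 0.096], [0.4401, 0.282, 0.096], [0.4557, 0.2808, 0.096], [0.4521, 0.3321, 0.096]]
```

{"api": "arm_command", "payload": {
  "steps": [
    {"slide": [-0.001, 0.012, -0.04], "rot": [0, 0, -0.5], "grip": 1},
    {"slide": [0, 0, -0.04], "rot": [0, 0, 0], "grip": 1},
    {"slide": [0, 0, -0.035], "rot": [0, 0, 0], "grip": 1},
    {"slide": [0, 0, -0.02], "rot": [0, 0, 0], "grip": 1},
    {"slide": [0, 0, -0.012], "rot": [0, 0, 0], "grip": 1},
    {"slide": [0, 0, -0.01], "rot": [0, 0, 0], "grip": 1},
    {"slide": [0, 0, 0], "rot": [0, 0, 0], "grip": 0},
    {"slide": [0, 0, 0], "rot": [0, 0, 0], "grip": 0}
  ],
  "newtons": 60
}}

```text
time: 23.45
ee_pos: [0.4467, 0.3086, 0.0466]
eef_rot: [0.675, 0.738, 0.001, 0.0]
ft_force: [-0.5, -0.6, 0.7]
width: 0.0741
grip_force: 0.0
```

{"api": "arm_command", "payload": {
  "steps": [
    {"slide": [0, 0, 0], "rot": [0, 0, 0], "grip": 0},
    {"slide": [0, 0, 0], "rot": [0, 0, 0], "grip": 0},
    {"slide": [0, 0, 0], "rot": [0, 0, 0], "grip": 0},
    {"slide": [0, 0, 0], "rot": [0, 0, 0], "grip": 0},
    {"slide": [0, 0, 0], "rot": [0, 0, 0], "grip": 0},
    {"slide": [0, 0, 0], "rot": [0, 0, 0], "grip": 0},
    {"slide": [0, 0, 0], "rot": [0, 0, 0], "grip": 0},
    {"slide": [0, 0, 0], "rot": [0, 0, 0], "grip": 0}
  ]
}}

```text
time: 24.45
ee_pos: [0.4464, 0.3083, 0.0459]
eef_rot: [0.675, 0.738, 0.0, 0.0]
ft_force: [1.1, -0.7, -0.6]
width: 0.0201
grip_force: 59.8
```

{"api": "arm_command", "payload": {
  "steps": [
    {"slide": [0, 0, 0.03], "rot": [0, 0, 0], "grip": 0},
    {"slide": [0, 0, 0.05], "rot": [0, 0, 0], "grip": 0},
    {"slide": [0.006, -0.022, 0.03], "rot": [0, 0, 1], "grip": 0},
    {"slide": [0.014, -0.055, 0], "rot": [0, 0, 1], "grip": 0},
    {"slide": [0.015, -0.055, 0], "rot": [0, 0, 0.9], "grip": 0},
    {"slide": [0.015, -0.055, 0], "rot": [0, 0, 0], "grip": 0},
    {"slide": [0.015, -0.055, 0], "rot": [0, 0, 0], "grip": 0},
    {"slide": [0.01, -0.04, 0], "rot": [0, 0, 0], "grip": 0}
  ]
}}

```text
time: 25.45
ee_pos: [0.5212, 0.0233, 0.1555]
eef_rot: [0.657, 0.754, -0.0, -0.0]
ft_force: [-0.0, 1.1, -1.7]
width: 0.0193
grip_force: 59.8
```

{"api": "arm_command", "payload": {
  "steps": [
    {"slide": [0, 0, -0.02], "rot": [0, 0, 0], "grip": 0},
    {"slide": [0, 0, -0.02], "rot": [0, 0, 0], "grip": 0},
    {"slide": [0, 0, 0], "rot": [0, 0, 0], "grip": 0},
    {"slide": [0, 0, 0], "rot": [0, 0, 0], "grip": 0},
    {"slide": [0, 0, 0], "rot": [0, 0, 0], "grip": 0},
    {"slide": [0, 0, 0], "rot": [0, 0, 0], "grip": 0},
    {"slide": [0, 0, 0], "rot": [0, 0, 0], "grip": 0},
    {"slide": [0, 0, 0], "rot": [0, 0, 0], "grip": 0}
  ]
}}

```text
time: 26.45
ee_pos: [0.5213, 0.0263, 0.116]
eef_rot: [0.656, 0.755, 0.0, 0.0]
ft_force: [-0.3, -0.4, -2.5]
width: 0.0195
grip_force: 59.8
```

```bash
python3 - <<'E'
from h import *
from scipy.spatial.transform import Rotation as R
p=shot('wrist','w11.png'); s=sensors.read_state(); print(s['time'],s['ee_pos'],R.from_quat(s['eef_rot']).as_euler('xyz',degrees=True),s['ft_force'],s['width'])
h=cv2.cvtColor(p['pixels'],cv2.COLOR_RGB2HSV)
def show(p,h,lo,hi,z,lim,n=4,mn=15):
  m=cv2.inRange(h,lo,hi); m[lim:]=0
  for cs in sorted(cv2.findContours(m,0,2)[0],key=cv2.contourArea)[-n:]:
    if cv2.contourArea(cs)>mn:
      x,y,W,H=cv2.boundingRect(cs); q=cv2.approxPolyDP(cs,3,True)[:,0]; print(cv2.contourArea(cs),(x,y,x+W,y+H),q.tolist()[:10])
print('orange'); show(p,h,(5,170,80),(16,255,255),.1,350)
print('yellow'); show(p,h,(20,150,80),(33,255,255),.034,350)
a=shot('top','top3.png'); h=cv2.cvtColor(a['pixels'],cv2.COLOR_RGB2HSV)
print('top orange'); show(a,h,(5,150,80),(18,255,255),.1,280,6,8)
print('top yellow'); show(a,h,(20,150,80),(33,255,255),.1,280,6,8)
b=shot('scene','sc3.png'); h=cv2.cvtColor(b['pixels'],cv2.COLOR_RGB2HSV)
print('sc orange'); show(b,h,(5,150,80),(18,255,255),.1,300,6,8)
print('sc yellow'); show(b,h,(20,150,80),(33,255,255),.1,300,6,8)
E
```

```text
26.5 [0.52126064 0.02627001 0.1159149 ] [1.79991668e+02 5.64323194e-04 9.79841467e+01] [ 0.30354718  0.50548631 -2.73103651] 0.01951532956865439
orange
375.5 (171, 237, 194, 258) [[171, 238], [173, 257], [189, 257], [192, 238]]
401.5 (367, 235, 390, 258) [[368, 235], [367, 247], [372, 256], [387, 257], [389, 235]]
859.5 (260, 322, 302, 346) [[301, 322], [261, 323], [260, 337], [266, 345], [297, 344]]
3106.0 (257, 212, 304, 288) [[293, 213], [267, 213], [262, 217], [257, 249], [259, 287], [302, 287], [303, 251], [298, 219]]
yellow
186.5 (513, 161, 538, 182) [[515, 162], [515, 174], [537, 181], [526, 174], [528, 164]]
203.0 (547, 196, 560, 228) [[559, 196], [547, 212], [549, 221], [558, 227], [555, 220]]
237.0 (218, 184, 238, 199) [[221, 185], [218, 198], [237, 197], [236, 184]]
294.5 (542, 257, 560, 288) [[553, 257], [542, 271], [559, 287], [554, 275], [559, 272], [559, 259]]
top orange
43.0 (116, 251, 122, 264) [[118, 251], [116, 262], [120, 263]]
43.5 (440, 216, 449, 225) [[447, 216], [440, 217], [441, 224], [448, 223]]
top yellow
11.5 (283, 117, 289, 122) [[288, 117], [283, 118], [
[... 185 characters left out ...]
) [[315, 130], [311, 134], [314, 137]]
24.0 (281, 145, 294, 154) [[281, 146], [281, 150], [290, 153], [293, 148], [289, 151], [283, 145], [282, 150]]
sc orange
10.0 (263, 176, 268, 181) [[266, 176], [263, 180], [267, 180]]
12.5 (236, 181, 241, 188) [[239, 181], [237, 187]]
43.0 (317, 186, 325, 203) [[323, 186], [318, 202], [323, 197]]
83.5 (300, 169, 309, 184) [[307, 169], [300, 173], [302, 183], [308, 180]]
sc yellow
10.0 (230, 177, 234, 182) [[230, 177], [232, 181]]
10.0 (257, 175, 261, 180) [[257, 175], [260, 179]]
11.5 (288, 200, 296, 206) [[295, 200], [288, 204]]
16.0 (276, 225, 282, 231) [[281, 225], [276, 228], [279, 230]]
31.0 (310, 208, 319, 215) [[318, 209], [310, 212], [315, 214]]
```

```bash
python3 - <<'E'
from h import *
p=shot('wrist'); s=sensors.read_state(); y=np.radians(8);u=np.array([-np.sin(y),np.cos(y)]);v=np.array([np.cos(y),np.sin(y)])
for (r,z) in((213,.166),(217,.166)):
  X=w(p,280,r,z); print(X,(X-s['ee_pos'])[:2]@u,(X-s['ee_pos'])[:2]@v)
rec=np.array([.5037,.1534]); seat=np.array([.5218,.0259]); t=s['ee_pos'][:2]
print('tcp rel rec lat/along',(t-rec)@v,(t-rec)@u,' seat rel rec',(seat-rec)@v,(seat-rec)@u)
# hood front edge: gradient along row profile at col 230, 330
g=cv2.cvtColor(p['pixels'],cv2.COLOR_RGB2GRAY)
for c in(225,335): print(g[195:260,c].tolist())
# yellow rims at pixel locations if visible
for X in((.5218+.99*.045+(-.139)*.017,.0259+.139*.045+.99*.017,.034),(.5218-.99*.045-.139*.017,.0259-.139*.045+.99*.017,.034)): print(px(p,X))
E
```

```text
[0.5143 0.0599 0.166 ] 0.034303975258564004 -0.002215560415958361
[0.5145 0.0583 0.166 ] 0.032691711728385475 -0.0022401837637461746
tcp rel rec lat/along -0.0003002829951471698 -0.12836927455607752  seat rel rec 0.0001792816718140847 -0.1287782118919274
[127, 129, 128, 126, 151, 196, 216, 227, 232, 232, 232, 232, 231, 230, 231, 231, 232, 231, 232, 230, 231, 231, 230, 230, 231, 231, 231, 232, 231, 231, 233, 229, 226, 225, 226, 225, 224, 224, 225, 224, 224, 225, 225, 225, 224, 225, 224, 222, 224, 223, 236, 239, 236, 237, 236, 236, 237, 237, 237, 237, 239, 237, 221, 166, 98]
[126, 125, 124, 160, 191, 211, 225, 230, 226, 227, 228, 228, 227, 228, 228, 228, 227, 227, 228, 227, 226, 227, 228, 226, 228, 228, 228, 226, 227, 227, 227, 226, 223, 223, 221, 221, 222, 220, 221, 221, 223, 232, 234, 235, 234, 234, 234, 235, 235, 234, 234, 234, 234, 234, 234, 234, 234, 235, 234, 236, 236, 237, 236, 234, 214]
[342.2 186.1]
[225.4 186.2]
```

```bash
python3 - <<'E'
from h import *
p=shot('wrist'); s=sensors.read_state(); y=np.radians(8);u=np.array([-np.sin(y),np.cos(y)])
for (r,z) in((250,.166),(213,.128),(217,.128)):
  X=w(p,280,r,z); print(X,(X-s['ee_pos'])[:2]@u)
print((w(p,257,249,.166)-w(p,303,251,.166))[:2],(w(p,171,238,.14)-w(p,390,235,.14))[:2])
E
```

```text
[0.5165 0.044  0.166 ] 0.01823739807489703
[0.5158 0.0487 0.128 ] 0.022989079168654447
[0.5161 0.0466 0.128 ] 0.020867764294009137
[-0.0191 -0.0018] [-0.1058 -0.0163]
```

{"api": "arm_command", "payload": {
  "steps": [
    {"slide": [0, 0.006, -0.012], "rot": [0, 0, 0], "grip": 0},
    {"slide": [0, 0, -0.012], "rot": [0, 0, 0], "grip": 0},
    {"slide": [0, 0, -0.008], "rot": [0, 0, 0], "grip": 0},
    {"slide": [0, 0, -0.006], "rot": [0, 0, 0], "grip": 0},
    {"slide": [0, 0, -0.004], "rot": [0, 0, 0], "grip": 0},
    {"slide": [0, 0, 0], "rot": [0, 0, 0], "grip": 0},
    {"slide": [0, 0, 0], "rot": [0, 0, 0], "grip": 0},
    {"slide": [0, 0, 0], "rot": [0, 0, 0], "grip": 0}
  ]
}}

```text
time: 27.7
ee_pos: [0.5214, 0.0323, 0.0741]
eef_rot: [0.656, 0.755, 0.0, 0.0]
ft_force: [1.1, 0.2, -2.2]
width: 0.0196
grip_force: 59.8
```

{"api": "arm_command", "payload": {
  "steps": [
    {"slide": [0, 0, -0.003], "rot": [0, 0, 0], "grip": 0},
    {"slide": [0, 0, -0.003], "rot": [0, 0, 0], "grip": 0},
    {"slide": [0, 0, -0.003], "rot": [0, 0, 0], "grip": 0},
    {"slide": [0, 0, -0.003], "rot": [0, 0, 0], "grip": 0},
    {"slide": [0, 0, -0.003], "rot": [0, 0, 0], "grip": 0},
    {"slide": [0, 0, -0.002], "rot": [0, 0, 0], "grip": 0},
    {"slide": [0, 0, -0.002], "rot": [0, 0, 0], "grip": 0},
    {"slide": [0, 0, -0.002], "rot": [0, 0, 0], "grip": 0}
  ]
}}

```text
time: 28.7
ee_pos: [0.5208, 0.0322, 0.0537]
eef_rot: [0.656, 0.755, -0.001, -0.0]
ft_force: [-13.4, -3.5, 30.4]
width: 0.0198
grip_force: 59.8
```

{"api": "arm_command", "payload": {
  "steps": [
    {"slide": [0, 0, -0.001], "rot": [0, 0, 0], "grip": 0},
    {"slide": [0, 0, 0], "rot": [0, 0, 0], "grip": 0},
    {"slide": [0, 0, 0.001], "rot": [0, 0, 0], "grip": 0},
    {"slide": [0, 0, 0.002], "rot": [0, 0, 0], "grip": 0},
    {"slide": [0, 0, 0], "rot": [0, 0, 0], "grip": 0},
    {"slide": [0, 0, 0], "rot": [0, 0, 0], "grip": 0},
    {"slide": [0, 0, 0], "rot": [0, 0, 0], "grip": 0},
    {"slide": [0, 0, 0], "rot": [0, 0, 0], "grip": 0}
  ]
}}

```text
time: 29.7
ee_pos: [0.5212, 0.0323, 0.0548]
eef_rot: [0.656, 0.755, 0.0, -0.0]
ft_force: [-0.1, -0.4, -2.1]
width: 0.0193
grip_force: 59.8
```

{"api": "arm_command", "payload": {
  "steps": [
    {"slide": [0, 0, 0], "rot": [0, 0, 0], "grip": 1},
    {"slide": [0, 0, 0], "rot": [0, 0, 0], "grip": 1},
    {"slide": [0, 0, 0], "rot": [0, 0, 0], "grip": 1},
    {"slide": [0, 0, 0.03], "rot": [0, 0, 0], "grip": 1},
    {"slide": [0, 0, 0.05], "rot": [0, 0, 0], "grip": 1},
    {"slide": [0, -0.05, 0.02], "rot": [0, 0, 0], "grip": 1},
    {"slide": [0.01, -0.05, 0], "rot": [0, 0, 0], "grip": 1},
    {"slide": [0.009, -0.038, 0], "rot": [0, 0, 0], "grip": 1}
  ]
}}

```text
time: 30.7
ee_pos: [0.5405, -0.1083, 0.1554]
eef_rot: [0.657, 0.754, -0.0, 0.001]
ft_force: [0.7, 0.7, -0.4]
width: 0.0853
grip_force: 0.0
```

```bash
cat > g.py <<'E'
from h import *
import sys
p=shot('wrist',sys.argv[1]); s=sensors.read_state(); print(s['time'],s['ee_pos'],s['width'],s['ft_force'])
h=cv2.cvtColor(p['pixels'],cv2.COLOR_RGB2HSV)
for n,lo,hi,z in(('orange',(5,170,80),(16,255,255),.104),('red',(0,170,80),(4,255,255),.097),('green',(45,100,50),(75,255,255),.06),('yellow',(20,150,80),(33,255,255),.034)):
  m=cv2.inRange(h,lo,hi); m[350:]=0; m[:,:100]=0; m[:,450:]=0
  for cs in sorted(cv2.findContours(m,0,2)[0],key=cv2.contourArea)[-3:]:
    if cv2.contourArea(cs)>30:
      q=cv2.approxPolyDP(cs,3,True)[:,0]; print(n,cv2.contourArea(cs),[(c.tolist(),w(p,*c,z)[:2].tolist()) for c in q[:8]])
E
python3 g.py w12.png
```

```text
30.75 [ 0.54070717 -0.11411281  0.15474491] 0.08590945847405111 [-1.48186841 -5.39978762 -0.19487614]
orange 190.5 [([296, 18], [0.5304, 0.0183]), ([295, 43], [0.5319, 0.0045]), ([291, 46], [0.5297, 0.0025]), ([269, 45], [0.5162, 0.0013]), ([267, 33], [0.5141, 0.0078]), ([271, 52], [0.5179, -0.0025]), ([293, 50], [0.5312, 0.0005])]
orange 212.5 [([360, 0], [0.5668, 0.0331]), ([351, 8], [0.5623, 0.0282]), ([350, 30], [0.564, 0.0163]), ([359, 29], [0.5693, 0.0176])]
orange 282.0 [([201, 0], [0.4729, 0.0202]), ([203, 32], [0.4754, 0.003]), ([215, 32], [0.4827, 0.004]), ([213, 10], [0.4804, 0.0158])]
red 1008.5 [([272, 187], [0.5297, -0.0886]), ([271, 224], [0.5325, -0.1159]), ([295, 224], [0.5498, -0.1135]), ([298, 211], [0.5505, -0.1035]), ([294, 188], [0.5451, -0.0872])]
green 626.0 [([196, 136], [0.4661, -0.0647]), ([191, 142], [0.4626, -0.0698]), ([192, 155], [0.4641, -0.0798]), ([199, 161], [0.4699, -0.0838]), ([212, 161], [0.4801, -0.0824]), ([218, 155], [0.4844, -0.077]), ([217, 141], [0.4826, -0.0663]), ([207, 134], [0.4745, -0.062])]
```

{"api": "arm_command", "payload": {
  "steps": [
    {"slide": [0, 0, -0.04], "rot": [0, 0, 0], "grip": 1},
    {"slide": [0, 0, -0.04], "rot": [0, 0, 0], "grip": 1},
    {"slide": [0, 0, -0.025], "rot": [0, 0, 0], "grip": 1},
    {"slide": [0, 0, -0.01], "rot": [0, 0, 0], "grip": 0},
    {"slide": [0, 0, 0], "rot": [0, 0, 0], "grip": 0},
    {"slide": [0, 0, 0], "rot": [0, 0, 0], "grip": 0},
    {"slide": [0, 0, 0], "rot": [0, 0, 0], "grip": 0},
    {"slide": [0, 0, 0], "rot": [0, 0, 0], "grip": 0}
  ],
  "newtons": 60
}}

```text
time: 31.75
ee_pos: [0.5406, -0.1059, 0.0404]
eef_rot: [0.656, 0.755, 0.0, 0.0]
ft_force: [-0.2, 0.3, -0.3]
width: 0.0454
grip_force: 0.0
```

{"api": "arm_command", "payload": {
  "steps": [
    {"slide": [0, 0, 0], "rot": [0, 0, 0], "grip": 0},
    {"slide": [0, 0, 0], "rot": [0, 0, 0], "grip": 0},
    {"slide": [0, 0, 0], "rot": [0, 0, 0], "grip": 0},
    {"slide": [0, 0, 0], "rot": [0, 0, 0], "grip": 0},
    {"slide": [0, 0, 0], "rot": [0, 0, 0], "grip": 0},
    {"slide": [0, 0, 0], "rot": [0, 0, 0], "grip": 0},
    {"slide": [0, 0, 0], "rot": [0, 0, 0], "grip": 0},
    {"slide": [0, 0, 0], "rot": [0, 0, 0], "grip": 0}
  ]
}}

```text
time: 32.75
ee_pos: [0.5423, -0.1052, 0.0402]
eef_rot: [0.656, 0.755, 0.002, 0.001]
ft_force: [10.2, 1.6, -5.8]
width: 0.0211
grip_force: 60.0
```

{"api": "arm_command", "payload": {
  "steps": [
    {"slide": [0.002, -0.009, 0], "rot": [0, 0, 0], "grip": 0},
    {"slide": [0.002, -0.012, 0], "rot": [0, 0, 0], "grip": 0},
    {"slide": [0.002, -0.012, 0], "rot": [0, 0, 0], "grip": 0},
    {"slide": [0.001, -0.01, 0], "rot": [0, 0, 0], "grip": 0},
    {"slide": [0.001, -0.008, 0], "rot": [0, 0, 0], "grip": 0},
    {"slide": [0, 0, 0], "rot": [0, 0, 0], "grip": 0},
    {"slide": [0, 0, 0], "rot": [0, 0, 0], "grip": 0},
    {"slide": [0, 0, 0], "rot": [0, 0, 0], "grip": 0}
  ]
}}

```text
time: 33.75
ee_pos: [0.5492, -0.1537, 0.0401]
eef_rot: [0.655, 0.755, 0.002, -0.001]
ft_force: [3.0, 10.0, 1.7]
width: 0.0208
grip_force: 60.0
```

{"api": "arm_command", "payload": {
  "steps": [
    {"slide": [0, 0.002, 0], "rot": [0, 0, 0], "grip": 0},
    {"slide": [-0.001, 0.003, 0], "rot": [0, 0, 0], "grip": 0},
    {"slide": [0, 0, 0], "rot": [0, 0, 0], "grip": 0},
    {"slide": [0, 0, 0], "rot": [0, 0, 0], "grip": 0},
    {"slide": [0, 0, 0], "rot": [0, 0, 0], "grip": 0},
    {"slide": [0, 0, 0], "rot": [0, 0, 0], "grip": 0},
    {"slide": [0, 0, 0], "rot": [0, 0, 0], "grip": 0},
    {"slide": [0, 0, 0], "rot": [0, 0, 0], "grip": 0}
  ]
}}

```text
time: 34.75
ee_pos: [0.5485, -0.149, 0.0402]
eef_rot: [0.655, 0.755, 0.002, -0.0]
ft_force: [5.8, 8.8, -1.0]
width: 0.0218
grip_force: 60.0
```

{"api": "arm_command", "payload": {
  "steps": [
    {"slide": [0.001, -0.005, 0], "rot": [0, 0, 0], "grip": 0},
    {"slide": [0, -0.003, 0], "rot": [0, 0, 0], "grip": 0},
    {"slide": [0, 0, 0], "rot": [0, 0, 0], "grip": 0},
    {"slide": [0, 0, 0], "rot": [0, 0, 0], "grip": 0},
    {"slide": [0, 0.004, 0], "rot": [0, 0, 0], "grip": 0},
    {"slide": [-0.001, 0.004, 0], "rot": [0, 0, 0], "grip": 0},
    {"slide": [0, 0.002, 0], "rot": [0, 0, 0], "grip": 0},
    {"slide": [0, 0, 0], "rot": [0, 0, 0], "grip": 0}
  ]
}}

```text
time: 35.75
ee_pos: [0.5485, -0.1489, 0.0402]
eef_rot: [0.656, 0.755, 0.001, 0.001]
ft_force: [5.9, 3.8, -1.7]
width: 0.0214
grip_force: 60.0
```

{"api": "arm_command", "payload": {
  "steps": [
    {"slide": [0, 0, 0], "rot": [0, 0, 0], "grip": 1},
    {"slide": [0, 0, 0], "rot": [0, 0, 0], "grip": 1},
    {"slide": [0, 0, 0], "rot": [0, 0, 0], "grip": 1},
    {"slide": [0, 0, 0], "rot": [0, 0, 0], "grip": 1},
    {"slide": [0, 0, 0.04], "rot": [0, 0, 0], "grip": 1},
    {"slide": [0, 0, 0.05], "rot": [0, 0, 0], "grip": 0},
    {"slide": [-0.02, 0.01, 0.03], "rot": [0, 0, 0], "grip": 0},
    {"slide": [-0.03, 0.015, 0], "rot": [0, 0, 0], "grip": 0}
  ]
}}

```text
time: 36.75
ee_pos: [0.4984, -0.1247, 0.1623]
eef_rot: [0.656, 0.755, 0.001, 0.002]
ft_force: [-0.4, 0.2, -0.2]
width: 0.0492
grip_force: 0.0
```

{"api": "arm_command", "payload": {
  "steps": [
    {"slide": [-0.025, 0.03, 0], "rot": [0, 0, 0], "grip": 0},
    {"slide": [0, 0, 0], "rot": [0, 0, 0], "grip": 0},
    {"slide": [0, 0, 0], "rot": [0, 0, 0], "grip": 0},
    {"slide": [0, 0, 0], "rot": [0, 0, 0], "grip": 0},
    {"slide": [0, 0, 0], "rot": [0, 0, 0], "grip": 0},
    {"slide": [0, 0, 0], "rot": [0, 0, 0], "grip": 0},
    {"slide": [0, 0, 0], "rot": [0, 0, 0], "grip": 0},
    {"slide": [0, 0, 0], "rot": [0, 0, 0], "grip": 0}
  ]
}}

```text
time: 37.75
ee_pos: [0.4723, -0.0947, 0.1599]
eef_rot: [0.656, 0.755, 0.0, 0.0]
ft_force: [-0.1, 0.8, -0.0]
width: 0.0004
grip_force: 0.0
```

```bash
python3 g.py w13.png
```

```text
37.8 [ 0.47227227 -0.09475699  0.15987277] 0.0007056718453085432 [0.21744364 0.21958521 0.25615466]
orange 285.0 [([447, 33], [0.5562, 0.0376]), ([436, 38], [0.5502, 0.0339]), ([434, 65], [0.553, 0.0184]), ([445, 65], [0.5599, 0.0194])]
orange 802.0 [([369, 0], [0.5045, 0.0488]), ([362, 9], [0.5012, 0.0434]), ([359, 84], [0.508, 0.0006]), ([386, 86], [0.5255, 0.0018]), ([396, 80], [0.5311, 0.0063]), ([375, 86], [0.5185, 0.0008]), ([367, 79], [0.5125, 0.0043]), ([372, 17], [0.5082, 0.04])]
green 560.0 [([285, 162], [0.4693, -0.0623]), ([275, 169], [0.4621, -0.069]), ([274, 179], [0.4624, -0.0773]), ([280, 187], [0.4682, -0.0832]), ([289, 189], [0.4758, -0.0839]), ([299, 183], [0.4831, -0.0778]), ([301, 176], [0.4839, -0.0718]), ([295, 164], [0.4776, -0.0628])]
```

{"api": "arm_command", "payload": {
  "steps": [
    {"slide": [0.001, 0.0215, -0.03], "rot": [0, 0, 0], "grip": 0},
    {"slide": [0, 0, -0.04], "rot": [0, 0, 0], "grip": 0},
    {"slide": [0, 0, -0.03], "rot": [0, 0, 0], "grip": 0},
    {"slide": [0, 0, -0.015], "rot": [0, 0, 0], "grip": 0},
    {"slide": [0, 0, -0.006], "rot": [0, 0, 0], "grip": 0},
    {"slide": [0, 0, 0], "rot": [0, 0, 0], "grip": 0},
    {"slide": [0, 0, 0], "rot": [0, 0, 0], "grip": 0},
    {"slide": [0, 0, 0], "rot": [0, 0, 0], "grip": 0}
  ]
}}

```text
time: 38.8
ee_pos: [0.4738, -0.0734, 0.0396]
eef_rot: [0.656, 0.755, 0.0, 0.001]
ft_force: [-0.1, -0.7, -0.0]
width: 0.0006
grip_force: 0.0
```

{"api": "arm_command", "payload": {
  "steps": [
    {"slide": [0, 0, -0.004], "rot": [0, 0, 0], "grip": 0},
    {"slide": [0, 0, -0.004], "rot": [0, 0, 0], "grip": 0},
    {"slide": [0, 0, -0.003], "rot": [0, 0, 0], "grip": 0},
    {"slide": [0, 0, -0.003], "rot": [0, 0, 0], "grip": 0},
    {"slide": [0, 0, -0.003], "rot": [0, 0, 0], "grip": 0},
    {"slide": [0, 0, 0], "rot": [0, 0, 0], "grip": 0},
    {"slide": [0, 0, 0], "rot": [0, 0, 0], "grip": 0},
    {"slide": [0, 0, 0], "rot": [0, 0, 0], "grip": 0}
  ]
}}

```text
time: 39.8
ee_pos: [0.4731, -0.0733, 0.0218]
eef_rot: [0.656, 0.755, -0.0, -0.0]
ft_force: [-3.4, -1.2, 1.8]
width: 0.0003
grip_force: 1.5
```

{"api": "arm_command", "payload": {
  "steps": [
    {"slide": [0, 0, -0.002], "rot": [0, 0, 0], "grip": 0},
    {"slide": [0, 0, -0.002], "rot": [0, 0, 0], "grip": 0},
    {"slide": [0, 0, -0.002], "rot": [0, 0, 0], "grip": 0},
    {"slide": [0, 0, 0], "rot": [0, 0, 0], "grip": 0},
    {"slide": [0, 0, 0], "rot": [0, 0, 0], "grip": 0},
    {"slide": [0, 0, 0], "rot": [0, 0, 0], "grip": 0},
    {"slide": [0, 0, 0], "rot": [0, 0, 0], "grip": 0},
    {"slide": [0, 0, 0], "rot": [0, 0, 0], "grip": 0}
  ]
}}

```text
time: 40.8
ee_pos: [0.4738, -0.0734, 0.0184]
eef_rot: [0.656, 0.755, -0.001, 0.001]
ft_force: [-18.5, 0.4, 42.4]
width: 0.0002
grip_force: 22.8
```

{"api": "arm_command", "payload": {
  "steps": [
    {"slide": [0, 0, 0.004], "rot": [0, 0, 0], "grip": 0},
    {"slide": [0, 0, 0.04], "rot": [0, 0, 0], "grip": 0},
    {"slide": [0, 0, 0.05], "rot": [0, 0, 0], "grip": 0},
    {"slide": [0, 0, 0.05], "rot": [0, 0, 0], "grip": 0},
    {"slide": [0, -0.02, 0], "rot": [0, 0, 0], "grip": 0},
    {"slide": [0, 0, 0], "rot": [0, 0, 0], "grip": 0},
    {"slide": [0, 0, 0], "rot": [0, 0, 0], "grip": 0},
    {"slide": [0, 0, 0], "rot": [0, 0, 0], "grip": 0}
  ]
}}

```text
time: 41.8
ee_pos: [0.4731, -0.0923, 0.1594]
eef_rot: [0.656, 0.755, 0.0, -0.0]
ft_force: [-0.1, 0.2, -0.2]
width: 0.0006
grip_force: 0.0
```

```bash
python3 g.py w14.png; python3 - <<'E'
from h import *
a=shot('scene','sc4.png'); h=cv2.cvtColor(a['pixels'],cv2.COLOR_RGB2HSV); m=cv2.inRange(h,(0,150,60),(5,255,255))|cv2.inRange(h,(175,150,60),(180,255,255))
for cs in cv2.findContours(m,0,2)[0]:
  x,y,W,H=cv2.boundingRect(cs)
  if cv2.contourArea(cs)>15 and 280<x<350 and 150<y<215: print('red',x,y,x+W,y+H)
for d in(0,.044): 
  b=np.array([.5403+.139*d,-.1056-.99*d]); print(d,px(a,(*b,.097)),px(a,(*b,.07)))
print([(n,[(np.round(d['bbox'],1).tolist(),round(d['conf'],2)) for d in eyes.look_for(n,a)[:2]]) for n in('striker_grip','recorder')])
E
```

```text
41.85 [ 0.47311837 -0.09243187  0.15941502] 0.0007810541694323111 [-0.05413237  0.28548968  0.17088888]
orange 289.5 [([445, 36], [0.5559, 0.0382]), ([435, 41], [0.5504, 0.0346]), ([432, 69], [0.5528, 0.0184]), ([442, 69], [0.559, 0.0193])]
orange 769.5 [([370, 0], [0.5056, 0.0513]), ([360, 16], [0.5013, 0.0418]), ([358, 89], [0.5085, -0.0]), ([387, 89], [0.5271, 0.0026]), ([369, 89], [0.5156, 0.001]), ([365, 81], [0.512, 0.0054])]
red 1212.0 [([347, 214], [0.5191, -0.0857]), ([344, 231], [0.5194, -0.099]), ([355, 254], [0.5311, -0.1159]), ([378, 255], [0.5484, -0.1143]), ([381, 234], [0.547, -0.0975]), ([369, 216], [0.5353, -0.085])]
green 554.5 [([284, 165], [0.4696, -0.0623]), ([274, 171], [0.4622, -0.0682]), ([272, 179], [0.4615, -0.075]), ([279, 190], [0.4684, -0.0833]), ([287, 192], [0.4752, -0.084]), ([298, 185], [0.4833, -0.0769]), ([299, 176], [0.4829, -0.0695]), ([294, 167], [0.4778, -0.0627])]
red 321 173 329 188
0 [325.1 172.7] [324.5 179.7]
0.044 [331.3 167.9] [330.8 174.8]
[('striker_grip', [([316.9, 172.2, 328.2, 196.3], 0.46)]), ('recorder', [([272.6, 220.4, 288.0, 232.3], 0.68)])]
```

{"api": "arm_command", "payload": {
  "steps": [
    {"slide": [0, 0, 0.05], "rot": [0, 0, 0], "grip": 0},
    {"slide": [0.01, 0.04, 0], "rot": [0, 0, 0], "grip": 0},
    {"slide": [0.011, 0.043, 0], "rot": [0, 0, 0], "grip": 0},
    {"slide": [0.011, 0.043, 0], "rot": [0, 0, 0], "grip": 0},
    {"slide": [0.01, 0.042, 0], "rot": [0, 0, 0], "grip": 0},
    {"slide": [0, 0, 0], "rot": [0, 0, 0], "grip": 0},
    {"slide": [0, 0, 0], "rot": [0, 0, 0], "grip": 0},
    {"slide": [0, 0, 0], "rot": [0, 0, 0], "grip": 0}
  ]
}}

```text
time: 43.0
ee_pos: [0.5152, 0.0735, 0.2098]
eef_rot: [0.657, 0.754, -0.0, 0.0]
ft_force: [-0.3, -0.0, -1.7]
width: 0.0004
grip_force: 0.0
```

```bash
python3 g.py w15.png; python3 - <<'E'
from h import *
p=shot('wrist'); h=cv2.cvtColor(p['pixels'],cv2.COLOR_RGB2HSV); m=cv2.inRange(h,(8,50,40),(22,210,255)); m[300:]=0;m[:,:200]=0;m[:,370:]=0
cs=max(cv2.findContours(m,0,2)[0],key=cv2.contourArea); q=cv2.approxPolyDP(cs,4,True)[:,0]; print(q.tolist(),[w(p,*c,.046)[:2].tolist() for c in q])
g=cv2.cvtColor(p['pixels'],cv2.COLOR_RGB2GRAY); c0=px(p,(.5037,.1534,.05)); print(c0)
c=int(c0[0])-15; r=int(c0[1]); print(r-40,g[r-40:r+20,c].tolist())
print(px(p,(.5037-.0014,.1534+.0099,.05)),px(p,(.4989,.1851,.008)))
E
```

```text
43.05 [0.51526973 0.0735396  0.209828  ] 0.0006400536439437951 [-0.43510878  0.6483     -0.12213832]
orange 58.0 [([334, 220], [0.5614, 0.0612]), ([332, 229], [0.5611, 0.0529]), ([337, 238], [0.5669, 0.0453])]
orange 112.5 [([232, 222], [0.4745, 0.0475]), ([222, 222], [0.466, 0.0463]), ([225, 240], [0.4701, 0.0301])]
orange 651.5 [([286, 208], [0.5189, 0.0662]), ([271, 211], [0.5066, 0.0618]), ([270, 248], [0.5101, 0.028]), ([272, 244], [0.5113, 0.032]), ([290, 244], [0.527, 0.0342]), ([290, 216], [0.5233, 0.0596])]
red 53.0 [([449, 172], [0.6518, 0.1145]), ([445, 176], [0.6494, 0.1107]), ([448, 182], [0.6533, 0.106]), ([441, 182], [0.6473, 0.1052]), ([438, 193], [0.6473, 0.0955]), ([445, 183], [0.651, 0.1048]), ([449, 186], [0.655, 0.1027])]
red 373.0 [([430, 238], [0.6508, 0.0542]), ([432, 256], [0.6569, 0.0375]), ([443, 258], [0.6673, 0.0369]), ([449, 267], [0.6751, 0.029]), ([447, 243], [0.6671, 0.0516]), ([440, 236], [0.6592, 0.0573])]
[[253, 89], [256, 200], [310, 199], [311, 88]] [[0.4755, 0.16], [0.4908, 0.0543], [0.5449, 0.0628], [0.5288, 0.1683]]
[282.1 100.6]
60 [85, 90, 88, 87, 85, 80, 87, 116, 160, 176, 177, 178, 176, 176, 178, 177, 153, 190, 226, 228, 229, 228, 229, 231, 229, 230, 214, 164, 133, 179, 187, 184, 187, 187, 186, 188, 187, 186, 185, 185, 186, 185, 184, 186, 187, 188, 187, 185, 187, 187, 187, 185, 184, 186, 184, 186, 188, 182, 187, 188]
[282.   89.3] [281.5  68.3]
```

The recorder plate is driven back about 12 mm and the cork has shifted about 15 mm, inside its 22 mm limit. The knob is forward, the trip pad is back up, and the arm is clear. Handing in.

```bash
python3 -c "
from bench import order
print(order.close_job())"
```

```text
the job is handed in; nothing more can be done
None
```

The job is handed in: cork in the bed, guard pressed home, striker cocked and fired, and the recorder plate driven back about 12 mm. The clips snapping home was inferred from the guard's height and press force rather than seen. The judge returned no verdict.

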